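# Heft the cases, clip the reference plates on the stage, set the focus

## Robot

A 7-joint arm with a two-finger parallel gripper is mounted at the origin on the work surface. World frame = base frame: x ahead of the robot, y to its left, z up, the work surface at z = 0. Lengths are in m, angles in rad, forces in N, time in s.
With the tool pointing down it reaches from about 0.425 to 0.875 m from the base axis. Payload 4.7 kg.
Tool frame: the origin (TCP) lies midway between the tips of the shut fingers; the grasp point (between the pads) lies 19 mm behind it; z points along the fingers, y is the line along which they close (so a half turn about z gives the same grasp; the last joint's range is limited). The gripper opens to 87 mm and grips with 3 to 60 N. Pads are 19 mm wide; open, the fingers measure 117 mm over their backs; the gripper's body (75 mm by 190 mm) begins 51 mm behind the grasp point.
Start: joints at [1.25, 0.321, -0.07, 1.45, 0.023, 1.371, -0.057], TCP at [0.214, -0.614, 0.223] pointing down, gripper open.
Joint ranges: [-2.86, 2.86], [-0.3, 2.09], [-1.38, 1.24], [0.06, 2.45], [-1.56, 4.7], [0.09, 2.05], [-2.69, 2.69]. Speed limits (rad/s): [2.57, 2.57, 3.14, 3.14, 3.14, 3.14, 3.14].

## Interface

Orientations are given as a unit quaternion [x, y, z, w].
In Python, from workcell import manip gives the robot as it stands. The module is installed in compiled form; this text tells all that it offers.
- The arm moves only by the tool send_rows, never from a script. Its argument "plan" is a list of rows, each an object with "slide": the shift along the tool's x, y, z in units of 0.025 m (1.0 is 0.025 m), a list of three; "turn": the turn, a rotation vector about the tool's x, y, z in units of 45 degrees (1.0 is 45 degrees), a list of three; "gripper": the closure, from -1 (fully open) to 1 (shut). A call has 1 to 5 rows; each row shifts and turns the commanded pose from where the row before left it, along the tool's axes as they then stand; what a row does not reach is not made up. A row lasts 1/12 s, in which the tool goes at most 41.7 mm and 7.16 degrees, less where a joint would pass 70% of its speed; a pose out of reach is approached as far as the arm can. A call with a number of a shift or a turn outside -1 to 1 is refused whole. A call with a gripper value outside its range is refused whole. The fingers move at their own pace and stop on an object; "newtons" is the grip in N (left out, the last holds). Time passes only in rows, so rows that do not move let the fingers close. It gives the time, the measured TCP pose, the force, the opening and the grip force at its end, in the units of the state.
- manip.get_obs(): the state, without advancing time (a new reading comes with each control period).
- manip.grab_frame(name): name is "side" or "top" or "wrist"; returns a dict with "frame" (400x640x3 uint8, red, green, blue), "K" (3x3 intrinsics, pixels), "dist_coeffs" ([k1, k2, p1, p2, k3] as OpenCV has them; the pictures are not rectified), "R" (3x3) and "t" (3): a world point X has camera coordinates R X + t. Camera axes: x right, y down, z forward; pixel columns grow to the right and rows downward; lengths in m; the calibration is good to about 2 mm. A picture is of the moment at which its call begins. There is no depth.
- manip.hand_in(): hands the job in; it is judged then, once.
The state is a dict: "time": time; "joint_positions": joint angles; "qvel": joint speeds; "effort": joint torques, N m; "tcp_pos": TCP position; "orientation": TCP orientation; "wrist_force": force on the tool from outside, world axes, zero at the start; "torque": the same for the moment, N m; "opening": finger opening in m; "grasp_force": force on a finger pad.
Only numpy, scipy, OpenCV 4.12 (cv2) and the standard library are available. Lean on these libraries where they do the work, as an engineer would, in place of code of your own. Each camera call takes 0.05 s, during which the arm holds its last target. There are 200 camera calls.

## Task

One or two of the four identical closed blue cases hold a steel reference plate: heft the cases to find which, and leave the lids on the empty ones. Lift each plate out by its brass fin, push it grooved end first under the spring clips of a free bay on the microscope stage until it is fully home and the clips snap down into its groove; only then turn the focus knob until the white pointer lines up with the red mark. Finish with every case standing upright on the bench with its own lid properly on, and leave the other things on the bench alone.

Things in the scene. Friction and masses are not known exactly. Their poses are not given: they have to be found in the camera images.
- case_1_mid (a point): Centre, 19 mm above the bench, of a closed blue case, 132 long (x) x 50 wide (y) x 38 high, walls 3, floor 3; a yellow patch marks its +x end. All four look the same. Empty, with lid, it weighs 120 to 165 g; one or two of the four hold a plate of about 220 g more, not the same ones at each start. Grip across the 50 mm width.
- lid_1_grip (a point): Centre of the black grip bar on the white lid of case_1: bar 44 long (x) x 12 wide (y) x 19 high, this point 13.5 above the lid's underside, which rests on the case's rim, 38 above the bench. Lid: loose, 132 x 50 x 4 (+ bar), with a 4 deep lip below that has about 3 play each way in the case; lifts straight off, fits either way round.
- case_2_mid (a point): Centre, 19 mm above the bench, of a closed blue case, 132 long (x) x 50 wide (y) x 38 high, walls 3, floor 3; a yellow patch marks its +x end. All four look the same. A plate lies on the floor, held by walls and a rib to about 2 mm, its fin at the case's centre, its grooved end to the case's +x.
- lid_2_grip (a point): Centre of the black grip bar on the white lid of case_2: bar 44 long (x) x 12 wide (y) x 19 high, this point 13.5 above the lid's underside, which rests on the case's rim, 38 above the bench. Lid: loose, 132 x 50 x 4 (+ bar), with a 4 deep lip below that has about 3 play each way in the case; lifts straight off, fits either way round.
- case_3_mid (a point): Centre, 19 mm above the bench, of a closed blue case, 132 long (x) x 50 wide (y) x 38 high, walls 3, floor 3; a yellow patch marks its +x end. All four look the same. PLATE: steel, 92 x 40 x 8, with an upright brass fin on top: 8 thick along the plate, 24 across it, its top 34 above the plate's underside.
- lid_3_grip (a point): Centre of the black grip bar on the white lid of case_3: bar 44 long (x) x 12 wide (y) x 19 high, this point 13.5 above the lid's underside, which rests on the case's rim, 38 above the bench. Lid: loose, 132 x 50 x 4 (+ bar), with a 4 deep lip below that has about 3 play each way in the case; lifts straight off, fits either way round.
- case_4_mid (a point): Centre, 19 mm above the bench, of a closed blue case, 132 long (x) x 50 wide (y) x 38 high, walls 3, floor 3; a yellow patch marks its +x end. All four look the same. PLATE: reaches 60 from the fin's centre to the leading end, 32 the other way; a groove 4 deep crosses its top, from 33.5 to 52.5 from the fin's centre towards the leading end.
- lid_4_grip (a point): Centre of the black grip bar on the white lid of case_4: bar 44 long (x) x 12 wide (y) x 19 high, this point 13.5 above the lid's underside, which rests on the case's rim, 38 above the bench. Lid: loose, 132 x 50 x 4 (+ bar), with a 4 deep lip below that has about 3 play each way in the case; lifts straight off, fits either way round.
- bay_a (a point): On the black microscope stage (80 mm above the bench): where the fin's centre, at the plate's underside, lies when home in bay a. +x: push-in direction. Bays a, b are 54 mm apart. Stage flat and clear from 100 mm before this point to 13 past it; then side guides 4 high with flared mouths, 47 apart, and an end stop 61 past it, which the plate meets 1 mm after home.
- bay_a_nose (a point): Where the clip noses drop into the groove of a home plate in bay a: 48 mm along +x from bay_a, 4 mm above the stage. The microscope's column (370 high) stands from 190 mm past bay_a on, its head overhangs from 115 mm past bay_a at 300 to 370 above the bench.
- clip_a1 (a joint): Angle (rad) of one of bay a's two steel spring clips. 0: down on the empty stage; about 0.14: riding on a plate; about 0.055: snapped into the groove. Its lip, starting 24 mm past bay_a and 10 above the stage, slopes down along +x, so a plate pushed flat along the stage lifts it; both clips together resist with about 4 to 12 N.
- clip_a2 (a joint): Angle (rad) of one of bay a's two steel spring clips. 0: down on the empty stage; about 0.14: riding on a plate; about 0.055: snapped into the groove. Its lip, starting 24 mm past bay_a and 10 above the stage, slopes down along +x, so a plate pushed flat along the stage lifts it; both clips together resist with about 4 to 12 N.
- bay_b (a point): On the black microscope stage (80 mm above the bench): where the fin's centre, at the plate's underside, lies when home in bay b. +x: push-in direction. Bays a, b are 54 mm apart. Stage flat and clear from 100 mm before this point to 13 past it; then side guides 4 high with flared mouths, 47 apart, and an end stop 61 past it, which the plate meets 1 mm after home.
- bay_b_nose (a point): Where the clip noses drop into the groove of a home plate in bay b: 48 mm along +x from bay_b, 4 mm above the stage. The microscope's column (370 high) stands from 190 mm past bay_b on, its head overhangs from 115 mm past bay_b at 300 to 370 above the bench.
- clip_b1 (a joint): Angle (rad) of one of bay b's two steel spring clips. 0: down on the empty stage; about 0.14: riding on a plate; about 0.055: snapped into the groove. Its lip, starting 24 mm past bay_b and 10 above the stage, slopes down along +x, so a plate pushed flat along the stage lifts it; both clips together resist with about 4 to 12 N.
- clip_b2 (a joint): Angle (rad) of one of bay b's two steel spring clips. 0: down on the empty stage; about 0.14: riding on a plate; about 0.055: snapped into the groove. Its lip, starting 24 mm past bay_b and 10 above the stage, slopes down along +x, so a plate pushed flat along the stage lifts it; both clips together resist with about 4 to 12 N.
- knob_grip (a point): On the vertical axis of the black focus knob on the microscope's white control deck, at gripping height. Bar grip as built along the knob's own x axis; x turns with the knob. The bar is 42 long x 14 wide (grip across the width) and stands from 44 to 74 mm above the bench; this point is 67 mm above the bench.
- knob (a joint): Turn of the focus knob (rad), 0 to 4.6, growing clockwise seen from above; light friction, stays where left. One radian moves the pointer 15 mm.
- pointer_line (a point): The white pointer bar on the black scale of the control deck; it runs along the scale's x (same direction as the bays' +x), driven by the knob, towards +x for clockwise turns. Axes as the bays'.
- mark_line (a point): The red index bar beside the same scale; the pointer is on the mark when both have the same x along the scale. Its place differs from start to start; it is not to be moved.
- dropper: Bystander, to be left alone: small amber dropper bottle, 32 across, 70 high; origin at the centre of its underside.
- jar: Bystander, to be left alone: clear jar, 60 across, 75 high; origin at the centre of its underside.
- mouse: Bystander, to be left alone: black computer mouse, 100 x 58 x 32 (between it and the cases the bench is bare); origin at the centre of its underside.
- mug: Bystander, to be left alone: white mug, 80 across, 90 high; origin at the centre of its underside.
There are look-alikes about, which are no part of the job. What is shaped like the part that bears lid_4_grip but green or orange is not meant.

How it is judged:
On the way, in this order (a step that is already met when the one before it is completed fails the run):
1. every plate is home in a bay, its clips snapped down, and let go (((horizontal distance between plate_1 and bay_a below 0.006 m and horizontal distance between plate_1_groove and bay_a_nose below 0.006 m and z of plate_1 in the frame of bay_a below 0.0025 m and angle between plate_1's own z axis and vertical below 0.05 rad) or (horizontal distance between plate_1 and bay_b below 0.006 m and horizontal distance between plate_1_groove and bay_b_nose below 0.006 m and z of plate_1 in the frame of bay_b below 0.0025 m and angle between plate_1's own z axis and vertical below 0.05 rad)) and ((horizontal distance between plate_2 and bay_a below 0.006 m and horizontal distance between plate_2_groove and bay_a_nose below 0.006 m and z of plate_2 in the frame of bay_a below 0.0025 m and angle between plate_2's own z axis and vertical below 0.05 rad) or (horizontal distance between plate_2 and bay_b below 0.006 m and horizontal distance between plate_2_groove and bay_b_nose below 0.006 m and z of plate_2 in the frame of bay_b below 0.0025 m and angle between plate_2's own z axis and vertical below 0.05 rad)) and ((horizontal distance between plate_3 and bay_a below 0.006 m and horizontal distance between plate_3_groove and bay_a_nose below 0.006 m and z of plate_3 in the frame of bay_a below 0.0025 m and angle between plate_3's own z axis and vertical below 0.05 rad) or (horizontal distance between plate_3 and bay_b below 0.006 m and horizontal distance between plate_3_groove and bay_b_nose below 0.006 m and z of plate_3 in the frame of bay_b below 0.0025 m and angle between plate_3's own z axis and vertical below 0.05 rad)) and ((horizontal distance between plate_4 and bay_a below 0.006 m and horizontal distance between plate_4_groove and bay_a_nose below 0.006 m and z of plate_4 in the frame of bay_a below 0.0025 m and angle between plate_4's own z axis and vertical below 0.05 rad) or (horizontal distance between plate_4 and bay_b below 0.006 m and horizontal distance between plate_4_groove and bay_b_nose below 0.006 m and z of plate_4 in the frame of bay_b below 0.0025 m and angle between plate_4's own z axis and vertical below 0.05 rad)) and value of joint each of clip_a1, clip_a2, clip_b1, clip_b2 below 0.09 rad and contact force between the fingers and scope below 0.5 N and contact force between the fingers and plate_1 below 0.3 N and contact force between the fingers and plate_2 below 0.3 N and contact force between the fingers and plate_3 below 0.3 N and contact force between the fingers and plate_4 below 0.3 N), for 0.2 s.
2. the pointer stands on the red mark (x of pointer_line in the frame of mark_line between -0.0025 and 0.0025 m), for 0.3 s.
At the end, for the whole second after the job is handed in: Every plate lies flat in a bay within 6 mm of home with its clips down in the groove (clip angles under 0.09 rad); pointer within 2.5 mm of the red mark; all four cases upright on the bench with their own lids seated (within 6 mm, flat) (all of step 2 and ((horizontal distance between plate_1 and bay_a below 0.006 m and horizontal distance between plate_1_groove and bay_a_nose below 0.006 m and z of plate_1 in the frame of bay_a below 0.0025 m and angle between plate_1's own z axis and vertical below 0.05 rad) or (horizontal distance between plate_1 and bay_b below 0.006 m and horizontal distance between plate_1_groove and bay_b_nose below 0.006 m and z of plate_1 in the frame of bay_b below 0.0025 m and angle between plate_1's own z axis and vertical below 0.05 rad)) and ((horizontal distance between plate_2 and bay_a below 0.006 m and horizontal distance between plate_2_groove and bay_a_nose below 0.006 m and z of plate_2 in the frame of bay_a below 0.0025 m and angle between plate_2's own z axis and vertical below 0.05 rad) or (horizontal distance between plate_2 and bay_b below 0.006 m and horizontal distance between plate_2_groove and bay_b_nose below 0.006 m and z of plate_2 in the frame of bay_b below 0.0025 m and angle between plate_2's own z axis and vertical below 0.05 rad)) and ((horizontal distance between plate_3 and bay_a below 0.006 m and horizontal distance between plate_3_groove and bay_a_nose below 0.006 m and z of plate_3 in the frame of bay_a below 0.0025 m and angle between plate_3's own z axis and vertical below 0.05 rad) or (horizontal distance between plate_3 and bay_b below 0.006 m and horizontal distance between plate_3_groove and bay_b_nose below 0.006 m and z of plate_3 in the frame of bay_b below 0.0025 m and angle between plate_3's own z axis and vertical below 0.05 rad)) and ((horizontal distance between plate_4 and bay_a below 0.006 m and horizontal distance between plate_4_groove and bay_a_nose below 0.006 m and z of plate_4 in the frame of bay_a below 0.0025 m and angle between plate_4's own z axis and vertical below 0.05 rad) or (horizontal distance between plate_4 and bay_b below 0.006 m and horizontal distance between plate_4_groove and bay_b_nose below 0.006 m and z of plate_4 in the frame of bay_b below 0.0025 m and angle between plate_4's own z axis and vertical below 0.05 rad)) and value of joint each of clip_a1, clip_a2, clip_b1, clip_b2 below 0.09 rad and horizontal distance between lid_1_grip and case_1_mid below 0.006 m and z of lid_1_grip in the frame of case_1_mid below 0.0355 m and angle between the x axis of lid_1_grip and the x axis of case_1_mid, either way round below 0.1 rad and angle between each of lid_1_grip, case_1_mid, lid_2_grip, case_2_mid, lid_3_grip, case_3_mid, lid_4_grip, case_4_mid's own z axis and vertical below 0.06 rad and height (world z) of each of case_1_mid, case_2_mid, case_3_mid, case_4_mid below 0.024 m and horizontal distance between lid_2_grip and case_2_mid below 0.006 m and z of lid_2_grip in the frame of case_2_mid below 0.0355 m and angle between the x axis of lid_2_grip and the x axis of case_2_mid, either way round below 0.1 rad and horizontal distance between lid_3_grip and case_3_mid below 0.006 m and z of lid_3_grip in the frame of case_3_mid below 0.0355 m and angle between the x axis of lid_3_grip and the x axis of case_3_mid, either way round below 0.1 rad and horizontal distance between lid_4_grip and case_4_mid below 0.006 m and z of lid_4_grip in the frame of case_4_mid below 0.0355 m and angle between the x axis of lid_4_grip and the x axis of case_4_mid, either way round below 0.1 rad); the robot touches nothing.
It fails at once if the lid of an empty case is lifted off ((z of lid_1_grip in the frame of case_1_mid above 0.045 m and height (world z) of plate_1 below -2 m) or (z of lid_2_grip in the frame of case_2_mid above 0.045 m and height (world z) of plate_2 below -2 m) or (z of lid_3_grip in the frame of case_3_mid above 0.045 m and height (world z) of plate_3 below -2 m) or (z of lid_4_grip in the frame of case_4_mid above 0.045 m and height (world z) of plate_4 below -2 m)).
It fails at once if a bystander is knocked aside (distance of any of dropper, jar, mouse, mug from where it was at the start of the episode above 0.03 m).
Of plate_1, plate_2, plate_3, plate_4 only 1 to 2 are there at a start; the rules pass over those that are not, and their reading is None.
At some moment in a run one of case_1, case_2, case_3, case_4 may be knocked a few centimetres aside while the robot is not near it.
It also fails if it takes over 210 s, if anything falls off the work surface, if the arm or the gripper's body presses on something with over 40 N, if the wrist force passes 120 N, or if a joint passes its speed limit or range.

## Working session

There is one attempt and no reset: what is moved stays moved. The work goes in short steps, Python scripts to look and compute and a tool call to move; the robot and the scene stay as the last step left them, time stands still between calls to the robot, and variables do not carry over. Pictures are saved under pics/ and viewed, at most 14 in all, crops included, and the job is handed in when it is done.

Besides the shell and the picture viewer there is one more tool, called as name(argument=value, ...) on one line, values as JSON. send_rows: Moves the arm, as the interface text tells. Shifts and turns lie within -1 to 1; 1 stands for 0.025 m of shift or 45 degrees of turn. Its arguments: {"type":"object","properties":{"plan":{"type":"array"},"newtons":{"type":"number"}},"required":["plan"]}

```bash
mkdir -p pics; cat > h.py <<'E'
import numpy as np, cv2
from workcell import manip
from scipy.spatial.transform import Rotation as Rn
def grab(n,save=None):
    f=manip.grab_frame(n); f={k:(np.array(v) if k!='frame' else v) for k,v in f.items()}
    if save: cv2.imwrite('pics/'+save+'.png',f['frame'][...,::-1]); np.savez('pics/'+save+'.npz',**f)
    return f
def load(s): return dict(np.load('pics/'+s+'.npz'))
def proj(f,X):
    X=np.atleast_2d(np.array(X,float)); r,_=cv2.Rodrigues(f['R'])
    return cv2.projectPoints(X,r,f['t'].astype(float),f['K'],f['dist_coeffs'])[0].reshape(-1,2)
def ray(f,uv):
    p=cv2.undistortPoints(np.array(uv,float).reshape(-1,1,2),f['K'],f['dist_coeffs']).reshape(-1,2)
    d=np.c_[p,np.ones(len(p))]@f['R']; return -f['R'].T@f['t'],d
def onz(f,uv,z):
    c,d=ray(f,uv); return c+d*((z-c[2])/d[:,2])[:,None]
def tri(obs):
    A=np.zeros((3,3));b=np.zeros(3)
    for f,uv in obs:
        c,d=ray(f,[uv]); d=d[0]/np.linalg.norm(d[0]); P=np.eye(3)-np.outer(d,d); A+=P;b+=P@c
    return np.linalg.solve(A,b)
E
python3 - <<'E'
from h import *
np.set_printoptions(precision=4,suppress=True)
o=manip.get_obs(); print(o)
print(Rn.from_quat(o['orientation']).as_matrix())
for n in ['top','side','wrist']:
    f=grab(n,n+'0'); print(n,-f['R'].T@f['t'],f['R'][2],f['K'][0,0])
E
```

```text
{'time': 0.0, 'joint_positions': array([ 1.2501,  0.3218, -0.0701,  1.4517,  0.0226,  1.3708, -0.0569]), 'qvel': array([-0.0013,  0.0027,  0.0003, -0.001 , -0.0009,  0.0016,  0.0016]), 'effort': array([  0.0001, -49.1288,  -0.4035, -31.2533,  -0.0638,   0.0437,
         0.0002]), 'tcp_pos': array([ 0.2133, -0.6134,  0.2215]), 'orientation': array([ 0.986 ,  0.1666, -0.0002, -0.0009]), 'wrist_force': array([-0.0459, -0.7831,  0.0043]), 'torque': array([-0.0645, -0.0042,  0.0057]), 'grasp_force': 0.0, 'opening': 0.08679266515122926}
[[ 0.9445  0.3286 -0.0007]
 [ 0.3286 -0.9445  0.0018]
 [-0.0001 -0.0019 -1.    ]]
top [ 0.3296 -0.0875  1.1744] [ 0.1819 -0.0163 -0.9832] 405.4241536709265
side [-0.1844  0.752   0.8027] [ 0.5273 -0.6544 -0.5419] 420.5787501592252
wrist [ 0.284  -0.5883  0.3838] [-0.2574 -0.0882 -0.9623] 307.0142357036419
```

View pics/top0.png

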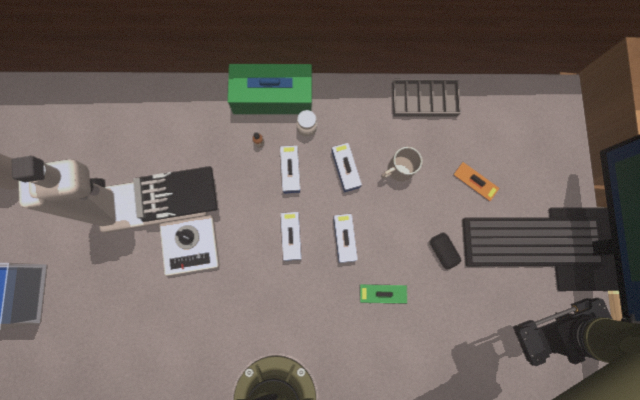

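View pics/side0.png

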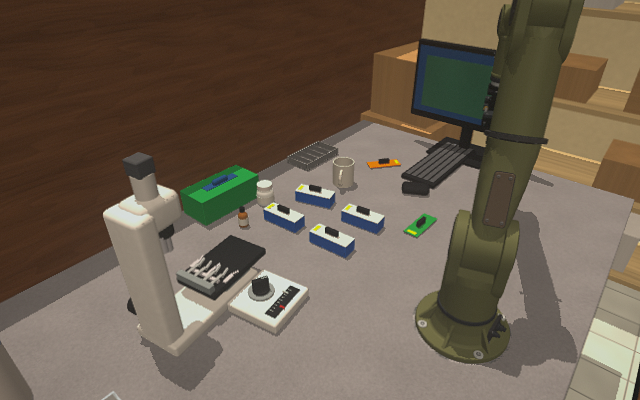

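```bash
python3 - <<'E'
from h import *
np.set_printoptions(precision=4,suppress=True)
t=load('top0');s=load('side0')
bars_t=[(290.5,167.5),(347.5,164.5),(291,235.5),(346,237.5)]
for b in bars_t: print(b,onz(t,[b],0.0515)[0], proj(s,onz(t,[b],0.0515))[0])
# pair with side bars
bs=[(284,210),(315,189),(332,232),(363,211)]
for a,b in zip(bars_t,bs): 
    print('tri',tri([(t,a),(s,b)]))
for n,p,z in [('clip',(155,195),.085),('stageNE',(214,168),.08),('stageSE',(217,212),.08),('stageNW',(137,177),.08),('knob',(186,237),.07),('mark',(183,264),.044),('deckTL',(161,221),.04),('deckBR',(217,270),.04),('dropper',(258,138),.05),('jar',(307,122),.07),('mug',(407,161),.09),('mouse',(445,250),.03)]: print(n,onz(t,[p],z)[0])
f=t['frame'][140:290,120:370]; cv2.imwrite('pics/topc.png',cv2.resize(f[...,::-1],None,fx=3.2,fy=3.2,interpolation=cv2.INTER_CUBIC))
E
```

```text
(290.5, 167.5) [ 0.6308 -0.0396  0.0515] [283.4646 208.3345]
(347.5, 164.5) [ 0.6399 -0.2028  0.0515] [314.1952 187.4143]
(291, 235.5) [ 0.4365 -0.0424  0.0515] [331.212 230.889]
(346, 237.5) [ 0.4307 -0.1948  0.0515] [362.1598 209.6307]
tri [ 0.6314 -0.0401  0.0449]
tri [ 0.6402 -0.2045  0.0445]
tri [ 0.4357 -0.043   0.0476]
tri [ 0.4298 -0.1961  0.046 ]
clip [0.5442 0.3271 0.085 ]
stageNE [0.6215 0.1713 0.08  ]
stageSE [0.4981 0.1581 0.08  ]
stageNW [0.5958 0.3817 0.08  ]
knob [0.4311 0.2413 0.07  ]
mark [0.3595 0.2533 0.044 ]
deckTL [0.4788 0.3225 0.04  ]
deckBR [0.343  0.1606 0.04  ]
dropper [0.7193 0.0552 0.05  ]
jar [ 0.7608 -0.0867  0.07  ]
mug [ 0.6395 -0.3647  0.09  ]
mouse [ 0.3968 -0.476   0.03  ]
```

View pics/topc.png

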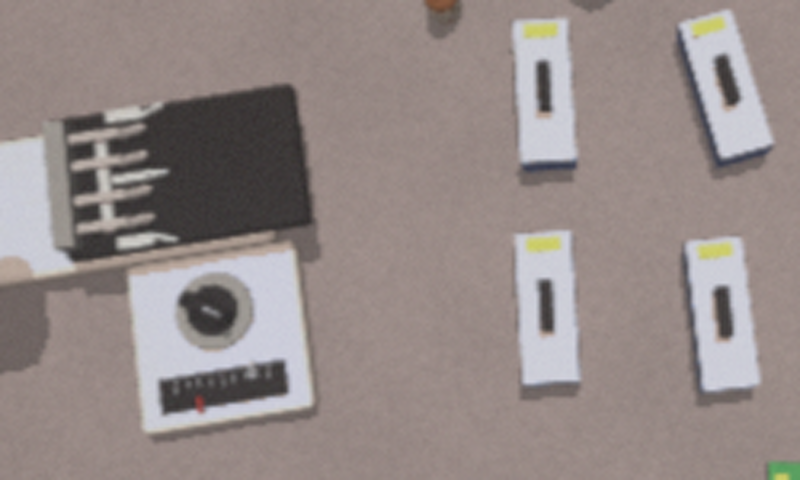

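send_rows(plan=[{"slide":[0,0,0],"turn":[0,0,0.142],"gripper":-1},{"slide":[0,0,0],"turn":[0,0,0.142],"gripper":-1},{"slide":[0,0,0],"turn":[0,0,0.142],"gripper":-1}])

```text
time: 0.4
tcp_pos: [0.2134, -0.6137, 0.2221]
orientation: [1.0, -0.003, -0.0, -0.0]
wrist_force: [0.1, 0.6, 0.1]
opening: 0.0872
grasp_force: 0.0
```

send_rows(plan=[{"slide":[0.63,-0.98,-0.06],"turn":[0,0,0],"gripper":-1},{"slide":[0.63,-0.98,-0.06],"turn":[0,0,0],"gripper":-1},{"slide":[0.63,-0.98,-0.06],"turn":[0,0,0],"gripper":-1},{"slide":[0.63,-0.98,-0.06],"turn":[0,0,0],"gripper":-1},{"slide":[0.63,-0.98,-0.06],"turn":[0,0,0],"gripper":-1}])

```text
time: 0.82
tcp_pos: [0.2928, -0.49, 0.2298]
orientation: [1.0, 0.0, -0.0, -0.0]
wrist_force: [-0.3, -0.8, 0.6]
opening: 0.087
grasp_force: 0.0
```

send_rows(plan=[{"slide":[0.63,-0.98,-0.06],"turn":[0,0,0],"gripper":-1},{"slide":[0.63,-0.98,-0.06],"turn":[0,0,0],"gripper":-1},{"slide":[0.63,-0.98,-0.06],"turn":[0,0,0],"gripper":-1},{"slide":[0.63,-0.98,-0.06],"turn":[0,0,0],"gripper":-1},{"slide":[0.63,-0.98,-0.06],"turn":[0,0,0],"gripper":-1}])

```text
time: 1.23
tcp_pos: [0.3714, -0.3675, 0.2374]
orientation: [1.0, 0.0, -0.0, -0.0]
wrist_force: [0.5, -0.4, 0.1]
opening: 0.0867
grasp_force: 0.0
```

send_rows(plan=[{"slide":[0.63,-0.98,-0.06],"turn":[0,0,0],"gripper":-1},{"slide":[0.63,-0.98,-0.06],"turn":[0,0,0],"gripper":-1},{"slide":[0.63,-0.98,-0.06],"turn":[0,0,0],"gripper":-1},{"slide":[0.63,-0.98,-0.06],"turn":[0,0,0],"gripper":-1},{"slide":[0.63,-0.98,-0.06],"turn":[0,0,0],"gripper":-1}])

```text
time: 1.65
tcp_pos: [0.4501, -0.245, 0.245]
orientation: [1.0, 0.0, -0.0, 0.0]
wrist_force: [0.3, -1.1, 0.1]
opening: 0.0872
grasp_force: 0.0
```

send_rows(plan=[{"slide":[0.63,-0.98,-0.06],"turn":[0,0,0],"gripper":-1},{"slide":[0.63,-0.98,-0.06],"turn":[0,0,0],"gripper":-1},{"slide":[0.63,-0.98,-0.06],"turn":[0,0,0],"gripper":-1},{"slide":[0.63,-0.98,-0.06],"turn":[0,0,0],"gripper":-1},{"slide":[0,0,0],"turn":[0,0,0],"gripper":-1}])

```text
time: 2.07
tcp_pos: [0.5156, -0.1411, 0.2513]
orientation: [1.0, 0.005, 0.001, -0.002]
wrist_force: [0.6, 1.3, 0.4]
opening: 0.0872
grasp_force: 0.0
```

```bash
python3 - <<'E'
from h import *
np.set_printoptions(precision=4,suppress=True)
o=manip.get_obs(); print(o['time'],o['tcp_pos'],Rn.from_quat(o['orientation']).as_matrix(),o['joint_positions'],o['wrist_force'])
f=grab('wrist','w1'); print(-f['R'].T@f['t'],f['R'][2])
E
```

```text
2.0667 [ 0.5156 -0.1411  0.2513] [[ 0.9999  0.0098  0.0023]
 [ 0.0098 -0.9999  0.0035]
 [ 0.0023 -0.0035 -1.    ]] [ 0.6634  0.0851 -0.4683  1.6815  0.0351  1.3827 -1.3709] [0.6195 1.2597 0.3837]
[ 0.5898 -0.1401  0.4138] [-0.2698  0.0005 -0.9629]
```

View pics/w1.png

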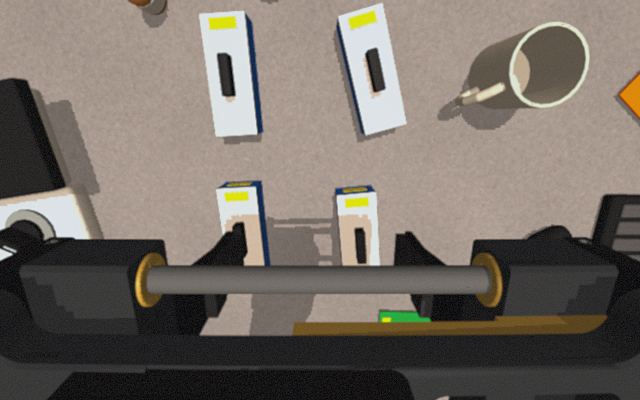

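```bash
cat >> h.py <<'E'
def lids(f,z=0.042,amin=.003,amax=.009):
    im=f['frame']; hsv=cv2.cvtColor(im,cv2.COLOR_RGB2HSV)
    m=((hsv[...,2]>185)).astype(np.uint8)
    n,l=cv2.connectedComponents(m,connectivity=4); out=[]
    for i in range(1,n):
        k=(l==i).astype(np.uint8)
        if k.sum()<150: continue
        c=max(cv2.findContours(k,cv2.RETR_EXTERNAL,cv2.CHAIN_APPROX_NONE)[0],key=len).reshape(-1,2)
        w=onz(f,c,z)[:,:2]
        (cx,cy),(a,b),th=cv2.minAreaRect((w*1000).astype(np.float32))
        if a<b: a,b,th=b,a,th+90
        th=(th+90)%180-90
        if amin<a*b*1e-6<amax: out.append((round(cx,1),round(cy,1),round(a,1),round(b,1),round(th,1)))
    return out
def near(f,cx,cy): # lid nearest to a place (mm)
    L=lids(f); return sorted(L,key=lambda r:(r[0]-cx)**2+(r[1]-cy)**2)[0] if L else None
def tool(d,yaw):
    y=np.radians(yaw); d=np.array(d); return np.array([d[0]*np.cos(y)+d[1]*np.sin(y), d[0]*np.sin(y)-d[1]*np.cos(y), -d[2]])/.025
def go(x,y,z,yaw=None):
    o=manip.get_obs(); M=Rn.from_quat(o['orientation']).as_matrix(); y0=np.degrees(np.arctan2(M[1,0],M[0,0]))
    if yaw is None: yaw=y0
    d=(yaw-y0+180)%360-180
    print('at',o['tcp_pos'].round(4),'yaw',round(y0,2),'| turn z units',round(-d/45,3),'then slide',(tool(np.array([x,y,z])-o['tcp_pos'],yaw)).round(2),'F',np.round(o['wrist_force'],2),'open',round(o['opening'],4))
E
python3 - <<'E'
from h import *
for n in ['top0','w1']: print(n,*lids(load(n)),sep='\n ')
f=grab('top','top1'); print(*lids(f),sep='\n')
w=load('w1')
for p,q in [((225,75),(290.5,167.5)),((374,70),(347.5,164.5))]: print(onz(w,[p],.0515), tri([(w,p),(f,q)]))
E
```

```text
top0
 (640.0, -200.7, 130.3, 47.3, 16.2)
 (633.6, -36.7, 130.7, 47.9, 5.0)
 (606.8, 610.2, 93.2, 72.6, 10.4)
 (594.3, -574.8, 123.7, 45.0, 52.0)
 (559.5, 699.6, 72.1, 49.8, 11.4)
 (438.1, -39.6, 130.4, 48.5, 3.7)
 (432.4, -194.3, 130.4, 46.9, 6.1)
w1
 (637.7, -200.8, 132.4, 50.1, 16.0)
 (631.6, -36.5, 132.1, 50.4, 3.7)
 (647.7, -400.3, 90.7, 89.9, 9.5)
 (448.8, -39.2, 106.5, 50.0, 3.5)
 (463.9, 222.8, 119.9, 66.7, -89.1)
 (446.3, -192.3, 100.0, 50.3, 5.6)
(634.2, -36.8, 131.6, 50.5, 3.9)
(606.7, 611.3, 96.0, 78.2, 9.1)
(594.7, -575.2, 125.9, 47.0, 52.0)
(555.8, 689.0, 81.1, 69.0, -90.0)
(438.2, -39.7, 130.9, 49.4, 4.2)
[[ 0.63173682 -0.03529306  0.0515    ]] [ 0.62924545 -0.03925656  0.06226642]
[[ 0.63823341 -0.19958092  0.0515    ]] [ 0.63882688 -0.20105362  0.05251515]
```

send_rows(plan=[{"slide":[0,0,0],"turn":[0,0,-0.073],"gripper":-1},{"slide":[0.98,-0.77,0.5],"turn":[0,0,0],"gripper":-1},{"slide":[0.98,-0.77,0.5],"turn":[0,0,0],"gripper":-1},{"slide":[0.98,-0.77,0.5],"turn":[0,0,0],"gripper":-1},{"slide":[0.98,-0.77,0.5],"turn":[0,0,0],"gripper":-1}])

```text
time: 2.58
tcp_pos: [0.6065, -0.0674, 0.2003]
orientation: [1.0, 0.027, -0.0, 0.001]
wrist_force: [-0.3, -0.8, 0.1]
opening: 0.0871
grasp_force: 0.0
```

send_rows(plan=[{"slide":[0.98,-0.77,0.5],"turn":[0,0,0],"gripper":-1},{"slide":[0,0,0.9],"turn":[0,0,0],"gripper":-1},{"slide":[0,0,0.9],"turn":[0,0,0],"gripper":-1},{"slide":[0,0,0.9],"turn":[0,0,0],"gripper":-1},{"slide":[0,0,0],"turn":[0,0,0],"gripper":-1}])

```text
time: 3.0
tcp_pos: [0.6255, -0.0473, 0.1154]
orientation: [1.0, 0.028, -0.005, -0.0]
wrist_force: [-1.3, 0.5, -1.3]
opening: 0.0871
grasp_force: 0.0
```

```bash
cat >> h.py <<'E'
def heft(n=6):
    W=[];T=[]
    for i in range(n):
        manip.grab_frame('wrist'); o=manip.get_obs(); W.append(o['wrist_force']); T.append(o['effort'])
    print('Fz',np.mean(W,0).round(2),'sd',np.std(W,0).round(2),'eff',np.mean(T,0).round(3),'sd',np.std(T,0).round(3),o['tcp_pos'].round(4),'open',round(o['opening'],4))
E
python3 - <<'E'
from h import *
heft(4); go(.632,-.037,.012,3.8)
E
```

```text
Fz [-0.26 -0.06  0.18] sd [0.45 0.31 0.39] eff [-1.0500e-01 -4.5850e+01 -5.6520e+00 -2.7998e+01 -7.0000e-03 -7.1000e-02
 -7.0000e-03] sd [0.241 0.278 0.197 0.26  0.006 0.09  0.013] [ 0.6303 -0.0462  0.1227] open 0.0875
at [ 0.6303 -0.0462  0.1227] yaw 3.22 | turn z units -0.013 then slide [ 0.09 -0.36  4.43] F [-0.9   0.11  0.46] open 0.0875
```

send_rows(plan=[{"slide":[0.05,-0.18,0.88],"turn":[0,0,0],"gripper":-1},{"slide":[0.04,-0.18,0.88],"turn":[0,0,0],"gripper":-1},{"slide":[0,0,0.88],"turn":[0,0,0],"gripper":-1},{"slide":[0,0,0.88],"turn":[0,0,0],"gripper":-1},{"slide":[0,0,0.88],"turn":[0,0,0],"gripper":-1}])

```text
time: 3.62
tcp_pos: [0.6328, -0.0367, 0.0124]
orientation: [1.0, 0.028, 0.002, 0.001]
wrist_force: [-0.1, -0.1, 0.4]
opening: 0.0863
grasp_force: 0.0
```

send_rows(plan=[{"slide":[0,0,0],"turn":[0,0,0],"gripper":-1},{"slide":[0,0,0],"turn":[0,0,0],"gripper":1},{"slide":[0,0,0],"turn":[0,0,0],"gripper":1},{"slide":[0,0,0],"turn":[0,0,0],"gripper":1},{"slide":[0,0,0],"turn":[0,0,0],"gripper":1}], newtons=20)

```text
time: 4.03
tcp_pos: [0.6327, -0.0363, 0.0132]
orientation: [1.0, 0.029, 0.002, 0.0]
wrist_force: [-0.3, 0.0, -0.2]
opening: 0.0678
grasp_force: 0.0
```

send_rows(plan=[{"slide":[0,0,0],"turn":[0,0,0],"gripper":1},{"slide":[0,0,0],"turn":[0,0,0],"gripper":1},{"slide":[0,0,0],"turn":[0,0,0],"gripper":1}])

```text
time: 4.28
tcp_pos: [0.6315, -0.0365, 0.0117]
orientation: [1.0, 0.029, 0.0, 0.0]
wrist_force: [-0.1, -0.4, 1.0]
opening: 0.0497
grasp_force: 20.0
```

send_rows(plan=[{"slide":[0,0,-0.3],"turn":[0,0,0],"gripper":1},{"slide":[0,0,-0.4],"turn":[0,0,0],"gripper":1},{"slide":[0,0,-0.3],"turn":[0,0,0],"gripper":1},{"slide":[0,0,0],"turn":[0,0,0],"gripper":1},{"slide":[0,0,0],"turn":[0,0,0],"gripper":1}])

```text
time: 4.7
tcp_pos: [0.6319, -0.0361, 0.0371]
orientation: [1.0, 0.029, 0.001, 0.0]
wrist_force: [1.4, -0.3, -2.3]
opening: 0.05
grasp_force: 20.0
```

```bash
python3 - <<'E'
from h import *
heft(8)
E
```

```text
Fz [ 0.07  0.   -1.39] sd [0.28 0.52 0.54] eff [-1.2000e-02 -5.0957e+01 -6.9850e+00 -2.7585e+01 -1.4000e-02 -8.7000e-02
  0.0000e+00] sd [0.02  0.2   0.055 0.175 0.002 0.016 0.001] [ 0.631  -0.0361  0.0357] open 0.05
```

send_rows(plan=[{"slide":[0,0,0.4],"turn":[0,0,0],"gripper":1},{"slide":[0,0,0.35],"turn":[0,0,0],"gripper":1},{"slide":[0,0,0.2],"turn":[0,0,0],"gripper":1},{"slide":[0,0,0],"turn":[0,0,0],"gripper":1},{"slide":[0,0,0],"turn":[0,0,0],"gripper":-1}])

```text
time: 5.52
tcp_pos: [0.6308, -0.036, 0.0115]
orientation: [1.0, 0.029, -0.0, -0.0]
wrist_force: [0.5, -0.8, 0.5]
opening: 0.0521
grasp_force: 0.0
```

send_rows(plan=[{"slide":[0,0,0],"turn":[0,0,0],"gripper":-1},{"slide":[0,0,0],"turn":[0,0,0],"gripper":-1},{"slide":[0,0,0],"turn":[0,0,0],"gripper":-1},{"slide":[0,0,-0.5],"turn":[0,0,0],"gripper":-1},{"slide":[0,0,-1],"turn":[0,0,0],"gripper":-1}])

```text
time: 5.93
tcp_pos: [0.6285, -0.0362, 0.0476]
orientation: [1.0, 0.029, -0.003, -0.0]
wrist_force: [-0.5, 0.4, 0.1]
opening: 0.0815
grasp_force: 0.0
```

send_rows(plan=[{"slide":[0,0,-1],"turn":[0,0,0],"gripper":-1},{"slide":[0,0,-1],"turn":[0,0,0],"gripper":-1},{"slide":[0,0,-0.7],"turn":[0,0,0],"gripper":-1},{"slide":[-0.9,0,0],"turn":[0,0,0],"gripper":-1},{"slide":[-0.95,0,0],"turn":[0,0,0],"gripper":-1}])

```text
time: 6.35
tcp_pos: [0.5867, -0.0382, 0.1201]
orientation: [1.0, 0.029, 0.002, 0.0]
wrist_force: [-0.2, -0.7, -0.4]
opening: 0.0872
grasp_force: 0.0
```

send_rows(plan=[{"slide":[-0.98,0,0],"turn":[0,0,0],"gripper":-1},{"slide":[-0.98,0,0],"turn":[0,0,0],"gripper":-1},{"slide":[-0.98,-0.1,0],"turn":[0,0,0],"gripper":-1},{"slide":[-0.98,-0.1,0],"turn":[0,0,0],"gripper":-1},{"slide":[-0.98,-0.1,0],"turn":[0,0,0],"gripper":-1}])

```text
time: 6.77
tcp_pos: [0.4614, -0.0382, 0.1182]
orientation: [1.0, 0.029, 0.001, 0.0]
wrist_force: [-0.1, -0.9, -0.5]
opening: 0.087
grasp_force: 0.0
```

send_rows(plan=[{"slide":[-0.98,0,0],"turn":[0,0,0],"gripper":-1},{"slide":[0,0,0],"turn":[0,0,0],"gripper":-1}])

```text
time: 6.93
tcp_pos: [0.4337, -0.0402, 0.1175]
orientation: [1.0, 0.029, -0.001, 0.001]
wrist_force: [0.1, -0.5, -0.3]
opening: 0.0869
grasp_force: 0.0
```

```bash
python3 - <<'E'
from h import *
f=grab('wrist','w2'); print(*lids(f),sep='\n'); f=grab('top','top2'); print(*lids(f),sep='\n');heft(2)
go(.4365,-.0398,.012,3.8)
E
```

```text
(439.3, 200.6, 104.3, 75.7, 9.5)
(443.3, -39.8, 117.5, 50.9, 3.7)
(455.2, -191.0, 81.0, 50.6, 6.4)
(640.2, -200.8, 130.8, 48.5, 16.3)
(636.9, -34.7, 122.9, 48.6, 3.6)
(612.8, 603.6, 105.2, 69.7, 24.7)
(594.4, -575.2, 125.7, 46.1, 52.0)
(558.8, 691.8, 72.0, 66.7, 7.3)
(432.6, -194.9, 130.8, 49.1, 6.0)
Fz [-0.08  0.05  0.05] sd [0.15 0.04 0.24] eff [ 1.2700e-01 -2.4019e+01  4.1100e-01 -2.7991e+01 -2.5000e-02  9.0000e-03
  5.0000e-03] sd [0.016 0.002 0.014 0.178 0.003 0.031 0.005] [ 0.4392 -0.0397  0.1183] open 0.0867
at [ 0.4392 -0.0397  0.1183] yaw 3.31 | turn z units -0.011 then slide [-0.11 -0.    4.25] F [0.07 0.09 0.29] open 0.0867
```

send_rows(plan=[{"slide":[-0.1,0,0.85],"turn":[0,0,0],"gripper":-1},{"slide":[0,0,0.85],"turn":[0,0,0],"gripper":-1},{"slide":[0,0,0.85],"turn":[0,0,0],"gripper":-1},{"slide":[0,0,0.85],"turn":[0,0,0],"gripper":-1},{"slide":[0,0,0.85],"turn":[0,0,0],"gripper":-1}])

```text
time: 7.55
tcp_pos: [0.4368, -0.0395, 0.0103]
orientation: [1.0, 0.029, 0.001, -0.0]
wrist_force: [-0.2, 0.5, -0.7]
opening: 0.0872
grasp_force: 0.0
```

send_rows(plan=[{"slide":[0,0,0],"turn":[0,0,0],"gripper":-1},{"slide":[0,0,0],"turn":[0,0,0],"gripper":1},{"slide":[0,0,0],"turn":[0,0,0],"gripper":1},{"slide":[0,0,0],"turn":[0,0,0],"gripper":1},{"slide":[0,0,0],"turn":[0,0,0],"gripper":1}])

```text
time: 7.97
tcp_pos: [0.4367, -0.04, 0.0124]
orientation: [1.0, 0.029, 0.001, 0.0]
wrist_force: [0.3, 0.3, 0.0]
opening: 0.068
grasp_force: 0.0
```

send_rows(plan=[{"slide":[0,0,0],"turn":[0,0,0],"gripper":1},{"slide":[0,0,0],"turn":[0,0,0],"gripper":1},{"slide":[0,0,0],"turn":[0,0,0],"gripper":1}])

```text
time: 8.22
tcp_pos: [0.4357, -0.0403, 0.0116]
orientation: [1.0, 0.029, 0.0, 0.0]
wrist_force: [-0.6, -0.0, 2.9]
opening: 0.05
grasp_force: 20.0
```

send_rows(plan=[{"slide":[0,0,-0.3],"turn":[0,0,0],"gripper":1},{"slide":[0,0,-0.4],"turn":[0,0,0],"gripper":1},{"slide":[0,0,-0.3],"turn":[0,0,0],"gripper":1},{"slide":[0,0,0],"turn":[0,0,0],"gripper":1},{"slide":[0,0,0],"turn":[0,0,0],"gripper":1}])

```text
time: 8.63
tcp_pos: [0.4359, -0.0401, 0.0368]
orientation: [1.0, 0.029, 0.001, 0.0]
wrist_force: [0.2, -0.0, -3.1]
opening: 0.0497
grasp_force: 20.0
```

```bash
python3 - <<'E'
from h import *
heft(8)
E
```

```text
Fz [-0.21 -0.01 -3.27] sd [0.7  0.65 0.52] eff [ 5.0000e-03 -2.8254e+01 -1.3170e+00 -2.7030e+01 -2.2000e-02 -1.0200e-01
  1.0000e-03] sd [0.005 0.13  0.011 0.158 0.003 0.017 0.002] [ 0.4351 -0.0398  0.0358] open 0.0495
```

send_rows(plan=[{"slide":[0,0,0.4],"turn":[0,0,0],"gripper":1},{"slide":[0,0,0.35],"turn":[0,0,0],"gripper":1},{"slide":[0,0,0.2],"turn":[0,0,0],"gripper":1},{"slide":[0,0,0],"turn":[0,0,0],"gripper":1},{"slide":[0,0,0],"turn":[0,0,0],"gripper":-1}])

```text
time: 9.45
tcp_pos: [0.4352, -0.0397, 0.0117]
orientation: [1.0, 0.029, -0.0, -0.0]
wrist_force: [0.6, -0.2, 0.0]
opening: 0.0523
grasp_force: 0.0
```

send_rows(plan=[{"slide":[0,0,0],"turn":[0,0,0],"gripper":-1},{"slide":[0,0,0],"turn":[0,0,0],"gripper":-1},{"slide":[0,0,0],"turn":[0,0,0],"gripper":-1},{"slide":[0,0,-0.5],"turn":[0,0,0],"gripper":-1},{"slide":[0,0,-1],"turn":[0,0,0],"gripper":-1}])

```text
time: 9.87
tcp_pos: [0.4329, -0.0395, 0.0481]
orientation: [1.0, 0.029, -0.003, -0.001]
wrist_force: [0.1, -0.8, -0.0]
opening: 0.0814
grasp_force: 0.0
```

send_rows(plan=[{"slide":[0,0,-1],"turn":[0,0,0],"gripper":-1},{"slide":[0,0,-1],"turn":[0,0,0],"gripper":-1},{"slide":[0,0,-0.7],"turn":[0,0,0],"gripper":-1},{"slide":[0,0,0],"turn":[0,0,-0.06],"gripper":-1},{"slide":[-0.11,0.87,0],"turn":[0,0,0],"gripper":-1}])

```text
time: 10.28
tcp_pos: [0.4366, -0.0586, 0.1193]
orientation: [0.998, 0.056, 0.002, 0.0]
wrist_force: [0.7, 0.2, -0.4]
opening: 0.0869
grasp_force: 0.0
```

send_rows(plan=[{"slide":[-0.11,0.87,0],"turn":[0,0,0],"gripper":-1},{"slide":[-0.11,0.87,0],"turn":[0,0,0],"gripper":-1},{"slide":[-0.11,0.87,0],"turn":[0,0,0],"gripper":-1},{"slide":[-0.11,0.87,0],"turn":[0,0,0],"gripper":-1},{"slide":[-0.11,0.87,0],"turn":[0,0,0],"gripper":-1}])

```text
time: 10.7
tcp_pos: [0.4326, -0.1726, 0.1176]
orientation: [0.999, 0.052, 0.0, 0.0]
wrist_force: [1.4, -0.1, 0.1]
opening: 0.087
grasp_force: 0.0
```

send_rows(plan=[{"slide":[-0.11,0.87,0],"turn":[0,0,0],"gripper":-1},{"slide":[0,0,0],"turn":[0,0,0],"gripper":-1},{"slide":[0,0,0],"turn":[0,0,0],"gripper":-1}])

```text
time: 10.95
tcp_pos: [0.4319, -0.1944, 0.1173]
orientation: [0.999, 0.051, 0.0, -0.0]
wrist_force: [-0.0, 0.2, -0.2]
opening: 0.0873
grasp_force: 0.0
```

```bash
python3 - <<'E'
from h import *
f=grab('wrist','w3'); print(*lids(f),sep='\n'); f=grab('top','top3'); print(*lids(f),sep='\n')
go(.4317,-.1945,.012,6)
E
```

```text
(445.9, -38.3, 111.4, 50.3, 3.6)
(439.6, -193.3, 112.5, 52.4, 5.8)
(640.3, -201.0, 130.9, 48.6, 16.0)
(632.7, -34.8, 131.0, 50.0, 2.5)
(607.7, 608.6, 96.5, 74.4, 11.9)
(594.6, -575.4, 125.6, 46.8, 51.9)
(559.0, 690.4, 72.0, 69.5, 7.3)
(437.0, -38.4, 130.8, 48.7, 3.5)
at [ 0.4322 -0.1925  0.1173] yaw 6.04 | turn z units 0.001 then slide [-0.03  0.08  4.21] F [ 1.08  1.03 -0.53] open 0.0875
```

send_rows(plan=[{"slide":[0,0.05,0.84],"turn":[0,0,0],"gripper":-1},{"slide":[0,0,0.84],"turn":[0,0,0],"gripper":-1},{"slide":[0,0,0.84],"turn":[0,0,0],"gripper":-1},{"slide":[0,0,0.84],"turn":[0,0,0],"gripper":-1},{"slide":[0,0,0.84],"turn":[0,0,0],"gripper":-1}])

```text
time: 11.47
tcp_pos: [0.4326, -0.1932, 0.0117]
orientation: [0.999, 0.053, 0.0, 0.0]
wrist_force: [0.4, -0.1, 0.1]
opening: 0.0873
grasp_force: 0.0
```

send_rows(plan=[{"slide":[0,0,0],"turn":[0,0,0],"gripper":-1},{"slide":[0,0,0],"turn":[0,0,0],"gripper":1},{"slide":[0,0,0],"turn":[0,0,0],"gripper":1},{"slide":[0,0,0],"turn":[0,0,0],"gripper":1},{"slide":[0,0,0],"turn":[0,0,0],"gripper":1}])

```text
time: 11.88
tcp_pos: [0.4334, -0.1949, 0.0137]
orientation: [0.999, 0.052, 0.001, 0.001]
wrist_force: [-0.5, 0.0, -0.0]
opening: 0.0683
grasp_force: 0.0
```

send_rows(plan=[{"slide":[0,0,0],"turn":[0,0,0],"gripper":1},{"slide":[0,0,0],"turn":[0,0,0],"gripper":1},{"slide":[0,0,0],"turn":[0,0,0],"gripper":1}])

```text
time: 12.13
tcp_pos: [0.4325, -0.1948, 0.0128]
orientation: [0.999, 0.052, 0.0, 0.0]
wrist_force: [-1.5, -0.6, 2.6]
opening: 0.0501
grasp_force: 20.0
```

send_rows(plan=[{"slide":[0,0,-0.3],"turn":[0,0,0],"gripper":1},{"slide":[0,0,-0.4],"turn":[0,0,0],"gripper":1},{"slide":[0,0,-0.3],"turn":[0,0,0],"gripper":1},{"slide":[0,0,0],"turn":[0,0,0],"gripper":1},{"slide":[0,0,0],"turn":[0,0,0],"gripper":1}])

```text
time: 12.55
tcp_pos: [0.4328, -0.195, 0.0382]
orientation: [0.999, 0.052, 0.001, 0.001]
wrist_force: [0.5, -0.0, -1.2]
opening: 0.05
grasp_force: 20.0
```

```bash
python3 - <<'E'
from h import *
heft(8)
E
```

```text
Fz [-0.38  0.16 -1.32] sd [0.51 0.51 0.39] eff [ 4.0000e-03 -3.3198e+01 -1.5920e+00 -2.6352e+01 -4.0000e-02 -5.9000e-02
  0.0000e+00] sd [0.005 0.138 0.012 0.155 0.002 0.014 0.001] [ 0.432  -0.1944  0.037 ] open 0.0499
```

send_rows(plan=[{"slide":[0,0,0.4],"turn":[0,0,0],"gripper":1},{"slide":[0,0,0.35],"turn":[0,0,0],"gripper":1},{"slide":[0,0,0.2],"turn":[0,0,0],"gripper":1},{"slide":[0,0,0],"turn":[0,0,0],"gripper":1},{"slide":[0,0,0],"turn":[0,0,0],"gripper":-1}])

```text
time: 13.37
tcp_pos: [0.4319, -0.1943, 0.0128]
orientation: [0.999, 0.052, -0.0, -0.0]
wrist_force: [-0.2, -0.4, 0.7]
opening: 0.0519
grasp_force: 0.0
```

send_rows(plan=[{"slide":[0,0,0],"turn":[0,0,0],"gripper":-1},{"slide":[0,0,0],"turn":[0,0,0],"gripper":-1},{"slide":[0,0,0],"turn":[0,0,0],"gripper":-1},{"slide":[0,0,-0.5],"turn":[0,0,0],"gripper":-1},{"slide":[0,0,-1],"turn":[0,0,0],"gripper":-1}])

```text
time: 13.78
tcp_pos: [0.4298, -0.1935, 0.049]
orientation: [0.999, 0.052, -0.003, -0.002]
wrist_force: [-0.3, 0.3, 0.6]
opening: 0.0816
grasp_force: 0.0
```

send_rows(plan=[{"slide":[0,0,-1],"turn":[0,0,0],"gripper":-1},{"slide":[0,0,-1],"turn":[0,0,0],"gripper":-1},{"slide":[0,0,-0.7],"turn":[0,0,0],"gripper":-1},{"slide":[0,0,0],"turn":[0,0,-0.111],"gripper":-1},{"slide":[0,0,0],"turn":[0,0,-0.111],"gripper":-1}])

```text
time: 14.2
tcp_pos: [0.4333, -0.1951, 0.1203]
orientation: [0.99, 0.141, 0.001, 0.001]
wrist_force: [0.2, -0.1, 0.3]
opening: 0.087
grasp_force: 0.0
```

send_rows(plan=[{"slide":[0.87,0.28,0],"turn":[0,0,0],"gripper":-1},{"slide":[0.87,0.28,0],"turn":[0,0,0],"gripper":-1},{"slide":[0.87,0.28,0],"turn":[0,0,0],"gripper":-1},{"slide":[0.87,0.28,0],"turn":[0,0,0],"gripper":-1},{"slide":[0.87,0.28,0],"turn":[0,0,0],"gripper":-1}])

```text
time: 14.62
tcp_pos: [0.5474, -0.1984, 0.1186]
orientation: [0.99, 0.139, 0.0, 0.0]
wrist_force: [-0.2, -0.4, 0.3]
opening: 0.0868
grasp_force: 0.0
```

send_rows(plan=[{"slide":[0.87,0.28,0],"turn":[0,0,0],"gripper":-1},{"slide":[0.87,0.28,0],"turn":[0,0,0],"gripper":-1},{"slide":[0.87,0.28,0],"turn":[0,0,0],"gripper":-1},{"slide":[0.87,0.28,0],"turn":[0,0,0],"gripper":-1},{"slide":[0,0,0],"turn":[0,0,0],"gripper":-1}])

```text
time: 15.03
tcp_pos: [0.6414, -0.2002, 0.118]
orientation: [0.99, 0.14, 0.002, -0.0]
wrist_force: [-1.1, -0.1, -0.8]
opening: 0.087
grasp_force: 0.0
```

```bash
python3 - <<'E'
from h import *
f=grab('wrist','w4'); print(*lids(f),sep='\n'); f=grab('top','top4'); print(*lids(f),sep='\n')
go(.638,-.2008,.014,16)
w=load('w1'); print('handle',onz(w,[(460,97)],.05),onz(w,[(460,97)],.08), onz(w,[(515,50)],.09),onz(w,[(588,60)],.09))
E
```

```text
(631.2, -35.3, 133.1, 50.2, 3.7)
(647.8, -198.0, 110.5, 50.3, 16.0)
(633.1, -35.6, 131.6, 50.6, 3.6)
(594.4, -575.3, 127.2, 47.9, 52.0)
(437.2, -39.1, 131.5, 51.3, 3.5)
at [ 0.6378 -0.2008  0.1179] yaw 16.02 | turn z units 0.001 then slide [0.01 0.   4.15] F [-0.84  0.06  0.07] open 0.0873
handle [[ 0.61138768 -0.29870027  0.05      ]] [[ 0.60961103 -0.28561934  0.08      ]] [[ 0.65350181 -0.3297324   0.09      ]] [[ 0.6461978  -0.40453706  0.09      ]]
```

send_rows(plan=[{"slide":[0.35,0,0.82],"turn":[0,0,0],"gripper":-1},{"slide":[0.35,0,0.82],"turn":[0,0,0],"gripper":-1},{"slide":[0,0,0.82],"turn":[0,0,0],"gripper":-1},{"slide":[0,0,0.82],"turn":[0,0,0],"gripper":-1},{"slide":[0,0,0.82],"turn":[0,0,0],"gripper":-1}])

```text
time: 15.55
tcp_pos: [0.6534, -0.1968, 0.0154]
orientation: [0.99, 0.139, -0.0, 0.0]
wrist_force: [-0.5, 0.1, -0.2]
opening: 0.0869
grasp_force: 0.0
```

send_rows(plan=[{"slide":[0,0,0],"turn":[0,0,0],"gripper":-1},{"slide":[0,0,0],"turn":[0,0,0],"gripper":1},{"slide":[0,0,0],"turn":[0,0,0],"gripper":1},{"slide":[0,0,0],"turn":[0,0,0],"gripper":1},{"slide":[0,0,0],"turn":[0,0,0],"gripper":1}])

```text
time: 15.97
tcp_pos: [0.6556, -0.1968, 0.018]
orientation: [0.99, 0.139, 0.001, 0.001]
wrist_force: [-0.3, -0.5, 0.4]
opening: 0.0681
grasp_force: 0.0
```

send_rows(plan=[{"slide":[0,0,0],"turn":[0,0,0],"gripper":1},{"slide":[0,0,0],"turn":[0,0,0],"gripper":1},{"slide":[0,0,0],"turn":[0,0,0],"gripper":1}])

```text
time: 16.22
tcp_pos: [0.6549, -0.1965, 0.0166]
orientation: [0.99, 0.139, 0.0, 0.0]
wrist_force: [-0.4, 0.3, 0.1]
opening: 0.0497
grasp_force: 20.0
```

send_rows(plan=[{"slide":[0,0,-0.3],"turn":[0,0,0],"gripper":1},{"slide":[0,0,-0.4],"turn":[0,0,0],"gripper":1},{"slide":[0,0,-0.3],"turn":[0,0,0],"gripper":1},{"slide":[0,0,0],"turn":[0,0,0],"gripper":1},{"slide":[0,0,0],"turn":[0,0,0],"gripper":1}])

```text
time: 16.63
tcp_pos: [0.6553, -0.1966, 0.0422]
orientation: [0.99, 0.139, 0.001, 0.0]
wrist_force: [0.3, -0.3, -1.5]
opening: 0.0497
grasp_force: 20.0
```

```bash
python3 - <<'E'
from h import *
heft(8)
E
```

```text
Fz [-0.43  0.15 -1.09] sd [0.42 0.45 0.3 ] eff [-1.2000e-02 -5.6931e+01 -6.2930e+00 -2.8435e+01 -3.6000e-02 -4.2000e-02
  0.0000e+00] sd [0.018 0.234 0.048 0.189 0.001 0.016 0.   ] [ 0.6544 -0.1963  0.0407] open 0.0496
```

send_rows(plan=[{"slide":[0,0,0.4],"turn":[0,0,0],"gripper":1},{"slide":[0,0,0.35],"turn":[0,0,0],"gripper":1},{"slide":[0,0,0.22],"turn":[0,0,0],"gripper":1},{"slide":[0,0,0],"turn":[0,0,0],"gripper":1},{"slide":[0,0,0],"turn":[0,0,0],"gripper":-1}])

```text
time: 17.45
tcp_pos: [0.6542, -0.1963, 0.016]
orientation: [0.99, 0.139, -0.0, -0.0]
wrist_force: [-0.1, 0.8, 0.3]
opening: 0.0521
grasp_force: 0.0
```

send_rows(plan=[{"slide":[0,0,0],"turn":[0,0,0],"gripper":-1},{"slide":[0,0,0],"turn":[0,0,0],"gripper":-1},{"slide":[0,0,0],"turn":[0,0,0],"gripper":-1},{"slide":[0,0,-0.5],"turn":[0,0,0],"gripper":-1},{"slide":[0,0,-1],"turn":[0,0,0],"gripper":-1}])

```text
time: 17.87
tcp_pos: [0.6519, -0.1958, 0.0516]
orientation: [0.99, 0.139, -0.003, -0.001]
wrist_force: [0.2, -0.3, -0.1]
opening: 0.0812
grasp_force: 0.0
```

send_rows(plan=[{"slide":[0,0,-1],"turn":[0,0,0],"gripper":-1},{"slide":[0,0,-1],"turn":[0,0,0],"gripper":-1},{"slide":[0,0,-0.7],"turn":[0,0,0],"gripper":-1},{"slide":[0,0,0],"turn":[0,0,0.138],"gripper":-1},{"slide":[0,0,0],"turn":[0,0,0.138],"gripper":-1}])

```text
time: 18.28
tcp_pos: [0.6561, -0.1966, 0.1253]
orientation: [1.0, 0.029, 0.002, 0.001]
wrist_force: [-0.2, 0.6, -0.6]
opening: 0.0868
grasp_force: 0.0
```

send_rows(plan=[{"slide":[-0.83,-0.68,0],"turn":[0,0,0],"gripper":-1},{"slide":[-0.83,-0.68,0],"turn":[0,0,0],"gripper":-1},{"slide":[-0.83,-0.68,0],"turn":[0,0,0],"gripper":-1},{"slide":[-0.83,-0.68,0],"turn":[0,0,0],"gripper":-1},{"slide":[-0.83,-0.68,0],"turn":[0,0,0],"gripper":-1}])

```text
time: 18.7
tcp_pos: [0.545, -0.1172, 0.1228]
orientation: [1.0, 0.031, 0.001, 0.0]
wrist_force: [0.1, -1.3, 0.6]
opening: 0.0867
grasp_force: 0.0
```

send_rows(plan=[{"slide":[-0.83,-0.68,0],"turn":[0,0,0],"gripper":-1},{"slide":[-0.83,-0.68,0],"turn":[0,0,0],"gripper":-1},{"slide":[-0.83,-0.68,0],"turn":[0,0,0],"gripper":-1},{"slide":[-0.83,-0.68,0],"turn":[0,0,0],"gripper":-1},{"slide":[-0.83,-0.68,0],"turn":[0,0,0],"gripper":-1}])

```text
time: 19.12
tcp_pos: [0.4362, -0.0388, 0.1227]
orientation: [1.0, 0.031, 0.001, 0.0]
wrist_force: [-0.3, 0.4, 0.9]
opening: 0.0869
grasp_force: 0.0
```

send_rows(plan=[{"slide":[0,0,0],"turn":[0,0,0],"gripper":0.3},{"slide":[0,0,0],"turn":[0,0,0],"gripper":0.3},{"slide":[0,0,0],"turn":[0,0,0],"gripper":0.3},{"slide":[0,0,0],"turn":[0,0,0],"gripper":0.3}])

```text
time: 19.45
tcp_pos: [0.438, -0.0402, 0.1224]
orientation: [1.0, 0.031, 0.001, 0.0]
wrist_force: [0.5, 1.3, -0.1]
opening: 0.0682
grasp_force: 0.0
```

```bash
python3 - <<'E'
from h import *
f=grab('wrist','w5'); print(*lids(f),sep='\n'); f=grab('top','top5'); print(*lids(f),sep='\n')
go(.4355,-.0397,.0445,3.5)
E
```

```text
(443.5, -38.4, 114.6, 51.8, 5.0)
(457.1, -190.8, 76.1, 50.7, 6.0)
(639.4, -201.0, 130.7, 49.4, 16.6)
(639.6, -35.0, 117.6, 50.4, 3.5)
(608.2, 608.7, 98.0, 74.6, 14.8)
(594.4, -575.2, 125.7, 46.1, 52.0)
(559.0, 690.4, 72.0, 69.5, 7.3)
(431.6, -194.4, 130.7, 49.8, 6.7)
at [ 0.4376 -0.0401  0.122 ] yaw 3.52 | turn z units 0.0 then slide [-0.08 -0.02  3.1 ] F [ 0.05 -0.16 -0.45] open 0.0602
```

View pics/w5.png

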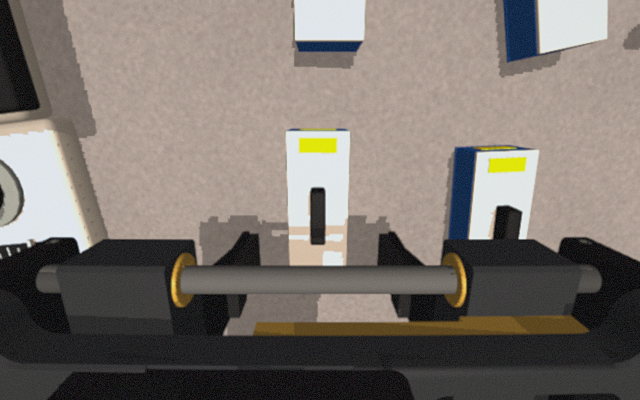

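send_rows(plan=[{"slide":[-0.08,0,0.8],"turn":[0,0,0],"gripper":0.3},{"slide":[0,0,0.8],"turn":[0,0,0],"gripper":0.3},{"slide":[0,0,0.8],"turn":[0,0,0],"gripper":0.3},{"slide":[0,0,0.7],"turn":[0,0,0],"gripper":0.3},{"slide":[0,0,0],"turn":[0,0,0],"gripper":1}], newtons=15)

```text
time: 19.97
tcp_pos: [0.4358, -0.04, 0.0434]
orientation: [1.0, 0.031, -0.0, -0.0]
wrist_force: [-0.0, -0.8, 0.8]
opening: 0.0303
grasp_force: 0.0
```

send_rows(plan=[{"slide":[0,0,0],"turn":[0,0,0],"gripper":1},{"slide":[0,0,0],"turn":[0,0,0],"gripper":1},{"slide":[0,0,0],"turn":[0,0,0],"gripper":1},{"slide":[0,0,0],"turn":[0,0,0],"gripper":1},{"slide":[0,0,0],"turn":[0,0,0],"gripper":1}])

```text
time: 20.38
tcp_pos: [0.4349, -0.0398, 0.0443]
orientation: [1.0, 0.031, -0.0, 0.0]
wrist_force: [-0.3, 0.6, -0.9]
opening: 0.0119
grasp_force: 15.0
```

send_rows(plan=[{"slide":[0,0,0],"turn":[0,0,0],"gripper":1},{"slide":[0,0,0],"turn":[0,0,0],"gripper":1},{"slide":[0,0,0],"turn":[0,0,0],"gripper":1},{"slide":[0,0,0],"turn":[0,0,0],"gripper":1}])

```text
time: 20.72
tcp_pos: [0.4349, -0.0398, 0.0443]
orientation: [1.0, 0.031, -0.0, 0.0]
wrist_force: [-0.4, 0.3, -0.1]
opening: 0.0118
grasp_force: 15.0
```

send_rows(plan=[{"slide":[0,0,-0.3],"turn":[0,0,0],"gripper":1},{"slide":[0,0,-0.5],"turn":[0,0,0],"gripper":1},{"slide":[0,0,-0.7],"turn":[0,0,0],"gripper":1},{"slide":[0,0,-0.7],"turn":[0,0,0],"gripper":1},{"slide":[0,0,0],"turn":[0,0,0],"gripper":1}])

```text
time: 21.13
tcp_pos: [0.4375, -0.0399, 0.1029]
orientation: [1.0, 0.031, 0.003, 0.001]
wrist_force: [1.7, -0.4, 0.1]
opening: 0.0117
grasp_force: 15.0
```

```bash
python3 - <<'E'
from h import *
heft(1); go(.46,.065,.06,3.5)
E
```

```text
Fz [ 1.   -0.49 -0.72] sd [0. 0. 0.] eff [  0.    -25.281   0.158 -28.803  -0.081   0.062   0.05 ] sd [0. 0. 0. 0. 0. 0. 0.] [ 0.4366 -0.04    0.1014] open 0.0118
at [ 0.4366 -0.04    0.1014] yaw 3.56 | turn z units 0.001 then slide [ 1.19 -4.13  1.65] F [ 1.   -0.49 -0.72] open 0.0118
```

send_rows(plan=[{"slide":[0.24,-0.83,0],"turn":[0,0,0],"gripper":1},{"slide":[0.24,-0.83,0],"turn":[0,0,0],"gripper":1},{"slide":[0.24,-0.83,0],"turn":[0,0,0],"gripper":1},{"slide":[0.24,-0.83,0],"turn":[0,0,0],"gripper":1},{"slide":[0.24,-0.83,0],"turn":[0,0,0],"gripper":1}])

```text
time: 21.6
tcp_pos: [0.4579, 0.0665, 0.0986]
orientation: [1.0, 0.031, -0.001, 0.0]
wrist_force: [0.3, 0.1, -0.7]
opening: 0.0121
grasp_force: 15.0
```

send_rows(plan=[{"slide":[0,0,0.8],"turn":[0,0,0],"gripper":1},{"slide":[0,0,0.8],"turn":[0,0,0],"gripper":1},{"slide":[0,0,0.8],"turn":[0,0,0],"gripper":1},{"slide":[0,0,0.6],"turn":[0,0,0],"gripper":1},{"slide":[0,0,0.3],"turn":[0,0,0],"gripper":1}])

```text
time: 22.02
tcp_pos: [0.4561, 0.0655, 0.0142]
orientation: [1.0, 0.031, -0.002, -0.0]
wrist_force: [-0.9, 0.0, 0.4]
opening: 0.0119
grasp_force: 15.0
```

send_rows(plan=[{"slide":[0,0,0.2],"turn":[0,0,0],"gripper":1},{"slide":[0,0,0],"turn":[0,0,0],"gripper":1},{"slide":[0,0,0],"turn":[0,0,0],"gripper":1}])

```text
time: 22.27
tcp_pos: [0.4588, 0.0658, 0.0122]
orientation: [1.0, 0.031, 0.0, -0.0]
wrist_force: [-0.1, 0.3, 0.3]
opening: 0.0117
grasp_force: 15.0
```

```bash
python3 - <<'E'
from h import *
go(.46,.065,.0105,3.5)
E
```

```text
at [0.4588 0.0658 0.0122] yaw 3.57 | turn z units 0.002 then slide [0.05 0.03 0.07] F [-0.13  0.26  0.29] open 0.0117
```

send_rows(plan=[{"slide":[0,0,0.06],"turn":[0,0,0],"gripper":1},{"slide":[0,0,0],"turn":[0,0,0],"gripper":1},{"slide":[0,0,0],"turn":[0,0,0],"gripper":-0.1},{"slide":[0,0,0],"turn":[0,0,0],"gripper":-0.1},{"slide":[0,0,0],"turn":[0,0,0],"gripper":-0.1}])

```text
time: 22.68
tcp_pos: [0.4587, 0.0656, 0.0106]
orientation: [1.0, 0.031, 0.0, 0.0]
wrist_force: [0.3, -0.1, -0.4]
opening: 0.0247
grasp_force: 0.0
```

send_rows(plan=[{"slide":[0,0,0],"turn":[0,0,0],"gripper":-0.1},{"slide":[0,0,-0.4],"turn":[0,0,0],"gripper":-0.1},{"slide":[0,0,-0.8],"turn":[0,0,0],"gripper":-0.1},{"slide":[0,0,-0.8],"turn":[0,0,-0.15],"gripper":-0.1},{"slide":[0,0,-0.8],"turn":[0,0,-0.15],"gripper":-0.1}])

```text
time: 23.1
tcp_pos: [0.4582, 0.0659, 0.0817]
orientation: [0.988, 0.151, -0.0, -0.0]
wrist_force: [-0.3, 0.3, -0.6]
opening: 0.0471
grasp_force: 0.0
```

send_rows(plan=[{"slide":[0,0,-0.8],"turn":[0,0,-0.155],"gripper":-0.1},{"slide":[0,0,-0.8],"turn":[0,0,-0.155],"gripper":-0.1},{"slide":[0,0,-0.8],"turn":[0,0,-0.155],"gripper":-0.1},{"slide":[0,0,0],"turn":[0,0,-0.155],"gripper":-0.1},{"slide":[0,0,0],"turn":[0,0,-0.155],"gripper":-0.1}])

```text
time: 23.52
tcp_pos: [0.4596, 0.0659, 0.1426]
orientation: [0.898, 0.441, 0.002, 0.001]
wrist_force: [-0.3, 0.4, -0.6]
opening: 0.0477
grasp_force: 0.0
```

send_rows(plan=[{"slide":[0,0,0],"turn":[0,0,-0.155],"gripper":-0.1},{"slide":[0,0,0],"turn":[0,0,-0.155],"gripper":-0.1},{"slide":[0,0,0],"turn":[0,0,-0.155],"gripper":-0.1},{"slide":[0,0,0],"turn":[0,0,-0.155],"gripper":-0.1},{"slide":[0,0,0],"turn":[0,0,-0.155],"gripper":-0.1}])

```text
time: 23.93
tcp_pos: [0.4584, 0.0658, 0.1411]
orientation: [0.724, 0.69, 0.0, 0.0]
wrist_force: [-0.5, 0.5, 0.6]
opening: 0.0475
grasp_force: 0.0
```

send_rows(plan=[{"slide":[-0.83,-0.24,0],"turn":[0,0,0],"gripper":-0.1},{"slide":[-0.83,-0.24,0],"turn":[0,0,-0.1],"gripper":-0.1},{"slide":[-0.83,-0.24,0],"turn":[0,0,0],"gripper":-0.1},{"slide":[-0.83,-0.24,0],"turn":[0,0,0],"gripper":-0.1},{"slide":[0,0,0],"turn":[0,0,0],"gripper":-0.1}])

```text
time: 24.35
tcp_pos: [0.432, -0.021, 0.1408]
orientation: [0.701, 0.713, -0.001, 0.001]
wrist_force: [0.1, -0.3, 0.1]
opening: 0.0477
grasp_force: 0.0
```

```bash
python3 - <<'E'
from h import *
go(.435,-.0397,.14,93.5)
f=grab('wrist','w6');print(manip.get_obs()['joint_positions'].round(2)); f=grab('top','top6'); print(*lids(f),sep='\n')
E
```

```text
at [ 0.432  -0.021   0.1408] yaw 91.02 | turn z units -0.055 then slide [-0.75  0.07  0.03] F [ 0.15 -0.29  0.05] open 0.0477
[ 0.56 -0.07 -0.55  2.05 -0.04  1.16  0.04]
(639.4, -201.2, 130.6, 48.8, 16.1)
(633.3, -34.8, 129.8, 48.6, 3.9)
(611.1, 603.6, 103.0, 69.3, 22.2)
(594.5, -575.1, 125.4, 46.0, 52.1)
(559.5, 698.4, 72.7, 52.5, 11.4)
(431.7, -194.7, 130.7, 48.7, 6.1)
```

View pics/w6.png

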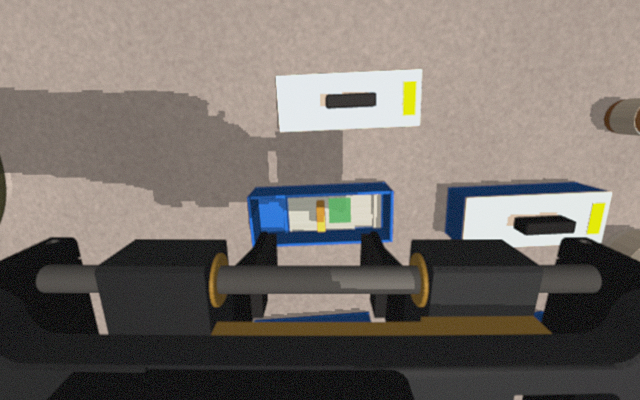

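send_rows(plan=[{"slide":[-0.38,0.03,0],"turn":[0,0,-0.055],"gripper":0.42},{"slide":[-0.37,0.03,0],"turn":[0,0,0],"gripper":0.42},{"slide":[0,0,0.5],"turn":[0,0,0],"gripper":0.42},{"slide":[0,0,0.5],"turn":[0,0,0],"gripper":0.42},{"slide":[0,0,0],"turn":[0,0,0],"gripper":0.42}])

```text
time: 24.87
tcp_pos: [0.4341, -0.0349, 0.1136]
orientation: [0.683, 0.73, -0.001, -0.002]
wrist_force: [0.6, -0.3, 0.8]
opening: 0.0275
grasp_force: 0.0
```

```bash
python3 - <<'E'
from h import *
w=load('w6'); print('fin',onz(w,[(316.5,200),(325,200),(321,202)],.037))
print('case rim corners',onz(w,[(249,193),(392,185)],.038))
go(.435,-.0397,.016,93.5)
f=grab('wrist'); 
cv2.imwrite('pics/w7.png',cv2.resize(f['frame'][150:300,200:460,::-1],None,fx=3,fy=3)); np.savez('pics/w7.npz',**f)
E
```

```text
fin [[ 0.43042026 -0.02047617  0.037     ]
 [ 0.43806921 -0.02034291  0.037     ]
 [ 0.43450679 -0.02227944  0.037     ]]
case rim corners [[ 0.37013402 -0.01475431  0.038     ]
 [ 0.49703967 -0.00522694  0.038     ]]
at [ 0.4341 -0.0349  0.1136] yaw 93.79 | turn z units 0.006 then slide [-0.19  0.02  3.9 ] F [ 0.64 -0.26  0.84] open 0.0275
```

View pics/w7.png

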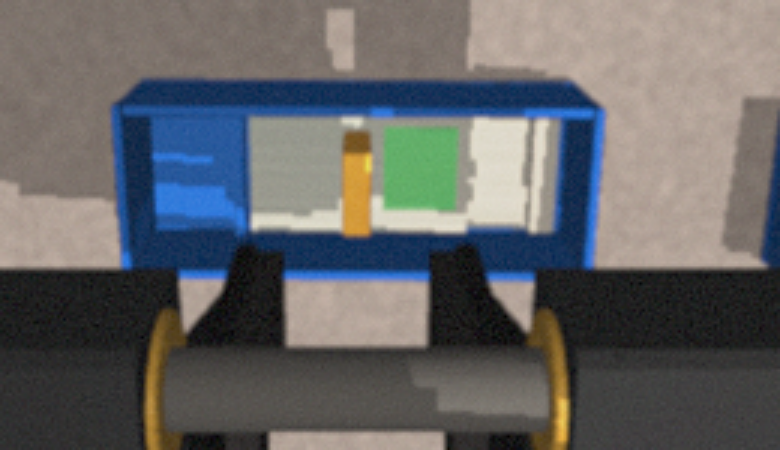

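send_rows(plan=[{"slide":[-0.19,0.02,0.8],"turn":[0,0,0],"gripper":0.42},{"slide":[0,0,0.9],"turn":[0,0,0],"gripper":0.42},{"slide":[0,0,0.9],"turn":[0,0,0],"gripper":0.42},{"slide":[0,0,0.8],"turn":[0,0,0],"gripper":0.42},{"slide":[0,0,0.5],"turn":[0,0,0],"gripper":0.42}])

```text
time: 25.33
tcp_pos: [0.4359, -0.0398, 0.0168]
orientation: [0.683, 0.73, -0.0, -0.001]
wrist_force: [0.5, 0.1, 0.7]
opening: 0.0253
grasp_force: 0.0
```

send_rows(plan=[{"slide":[0,0,0],"turn":[0,0,0],"gripper":0.42},{"slide":[0,0,0],"turn":[0,0,0],"gripper":1},{"slide":[0,0,0],"turn":[0,0,0],"gripper":1},{"slide":[0,0,0],"turn":[0,0,0],"gripper":1},{"slide":[0,0,0],"turn":[0,0,0],"gripper":1}], newtons=25)

```text
time: 25.75
tcp_pos: [0.4364, -0.0405, 0.0188]
orientation: [0.683, 0.73, -0.0, 0.0]
wrist_force: [-2.2, 0.9, 6.3]
opening: 0.0079
grasp_force: 25.0
```

send_rows(plan=[{"slide":[0,0,0],"turn":[0,0,0],"gripper":1},{"slide":[0,0,0],"turn":[0,0,0],"gripper":1},{"slide":[0,0,0],"turn":[0,0,0],"gripper":1}])

```text
time: 26.0
tcp_pos: [0.4364, -0.0405, 0.0188]
orientation: [0.683, 0.73, -0.0, 0.0]
wrist_force: [-4.0, -0.4, 5.8]
opening: 0.0079
grasp_force: 25.0
```

```bash
python3 - <<'E'
from h import *
heft(1);go(.435,-.0397,.016,93.5)
E
```

```text
Fz [-3.52  0.26  6.44] sd [0. 0. 0.] eff [-9.8000e-02 -2.6005e+01 -1.4790e+00 -2.4268e+01 -1.0000e-03 -1.1430e+00
 -6.0000e-03] sd [0. 0. 0. 0. 0. 0. 0.] [ 0.4364 -0.0404  0.0188] open 0.0078
at [ 0.4364 -0.0404  0.0188] yaw 93.78 | turn z units 0.006 then slide [ 0.03 -0.05  0.11] F [-3.52  0.26  6.44] open 0.0078
```

send_rows(plan=[{"slide":[0,0,-0.2],"turn":[0,0,0],"gripper":1},{"slide":[0,0,-0.4],"turn":[0,0,0],"gripper":1},{"slide":[0,0,-0.6],"turn":[0,0,0],"gripper":1},{"slide":[0,0,-0.8],"turn":[0,0,0],"gripper":1},{"slide":[0,0,-0.8],"turn":[0,0,0],"gripper":1}])

```text
time: 26.47
tcp_pos: [0.436, -0.04, 0.089]
orientation: [0.683, 0.73, 0.0, -0.0]
wrist_force: [1.0, -0.7, -2.2]
opening: 0.0073
grasp_force: 25.0
```

send_rows(plan=[{"slide":[0,0,-0.8],"turn":[0,0,0],"gripper":1},{"slide":[0,0,-0.8],"turn":[0,0,0],"gripper":1},{"slide":[0,0,-0.8],"turn":[0,0,0],"gripper":1},{"slide":[0,0,-0.5],"turn":[0,0,0],"gripper":1},{"slide":[0,0,0],"turn":[0,0,0],"gripper":1}])

```text
time: 26.88
tcp_pos: [0.4385, -0.0403, 0.1639]
orientation: [0.683, 0.73, 0.002, 0.003]
wrist_force: [1.4, 0.1, -2.8]
opening: 0.0081
grasp_force: 25.0
```

```bash
python3 - <<'E'
from h import *
heft(3)
f=grab('top','top7'); s=grab('side','side7'); print(*lids(f),sep='\n')
a=cv2.resize(f['frame'][150:280,120:320,::-1],None,fx=4,fy=4,interpolation=cv2.INTER_CUBIC)[:, :800]
cv2.imwrite('pics/c7.png',a)
cv2.imwrite('pics/s7.png',cv2.resize(s['frame'][180:350,150:420,::-1],(800,504),interpolation=cv2.INTER_CUBIC))
E
```

```text
Fz [-0.18 -0.   -2.8 ] sd [0.69 0.35 0.28] eff [-1.6000e-02 -2.3694e+01  1.1240e+00 -3.1684e+01 -8.0000e-02  2.7000e-02
  1.4000e-02] sd [0.013 0.062 0.031 0.112 0.009 0.064 0.012] [ 0.4357 -0.0402  0.1598] open 0.0078
(639.4, -200.7, 130.8, 47.9, 16.1)
(643.9, -34.0, 108.5, 48.6, 3.9)
(609.8, 605.4, 100.6, 70.5, 19.0)
(594.4, -575.2, 125.7, 46.1, 52.0)
(558.9, 698.2, 73.0, 53.0, 10.4)
(431.6, -194.7, 130.7, 48.7, 6.2)
```

View pics/s7.png

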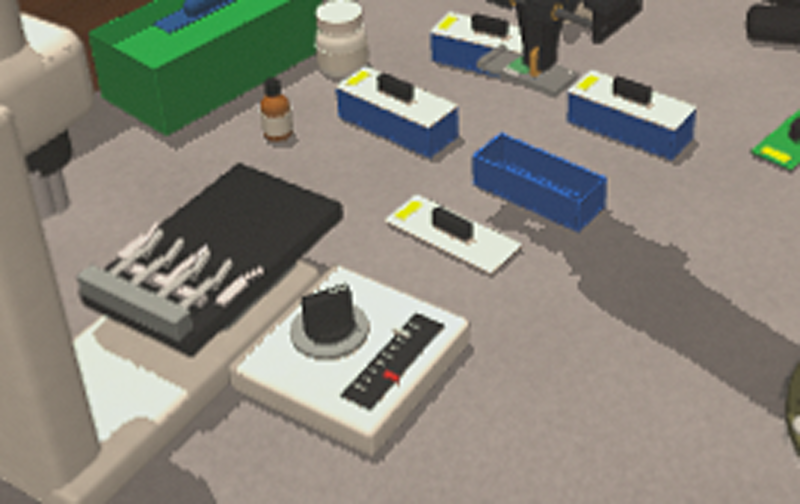

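View pics/c7.png

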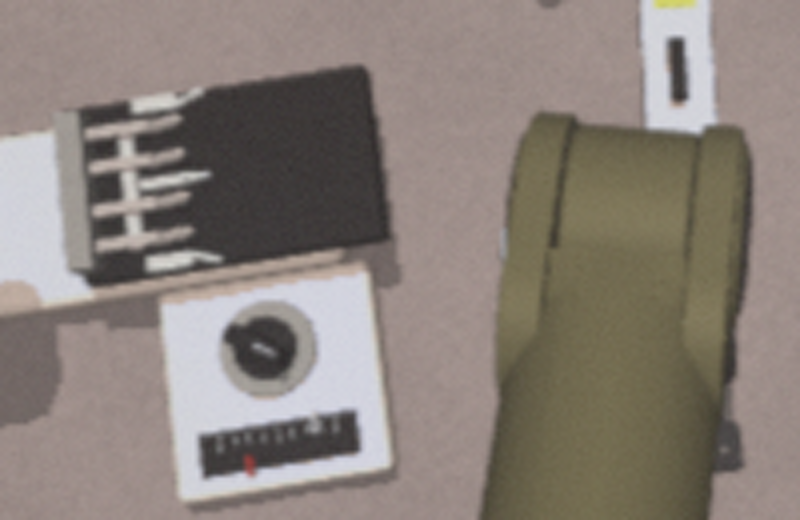

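send_rows(plan=[{"slide":[0,0,-0.8],"turn":[0,0,0],"gripper":1},{"slide":[0.89,0.69,-0.32],"turn":[0,0,0],"gripper":1},{"slide":[0.89,0.69,-0.32],"turn":[0,0,0],"gripper":1},{"slide":[0.89,0.69,-0.32],"turn":[0,0,0],"gripper":1},{"slide":[0.89,0.69,-0.32],"turn":[0,0,0],"gripper":1}])

```text
time: 27.55
tcp_pos: [0.4992, 0.054, 0.2116]
orientation: [0.684, 0.73, -0.001, -0.001]
wrist_force: [0.0, 0.4, -1.9]
opening: 0.0078
grasp_force: 25.0
```

send_rows(plan=[{"slide":[0.89,0.69,-0.32],"turn":[0,0,0],"gripper":1},{"slide":[0.89,0.69,0],"turn":[0,0,0],"gripper":1},{"slide":[0,0,0],"turn":[0,0,0],"gripper":1},{"slide":[0,0,0],"turn":[0,0,0],"gripper":1}])

```text
time: 27.88
tcp_pos: [0.5301, 0.1016, 0.2188]
orientation: [0.682, 0.731, -0.001, -0.002]
wrist_force: [-0.2, -0.9, -1.9]
opening: 0.0078
grasp_force: 25.0
```

```bash
python3 - <<'E'
from h import *
go(.53,.1,.22,93.8); f=grab('wrist','w8')
cv2.imwrite('pics/w8c.png',cv2.resize(f['frame'][0:260,170:510,::-1],(785,600),interpolation=cv2.INTER_CUBIC))
E
```

```text
at [0.5301 0.1016 0.2188] yaw 94.0 | turn z units 0.004 then slide [-0.06 -0.01 -0.05] F [-0.22 -0.89 -1.93] open 0.0078
```

View pics/w8.png

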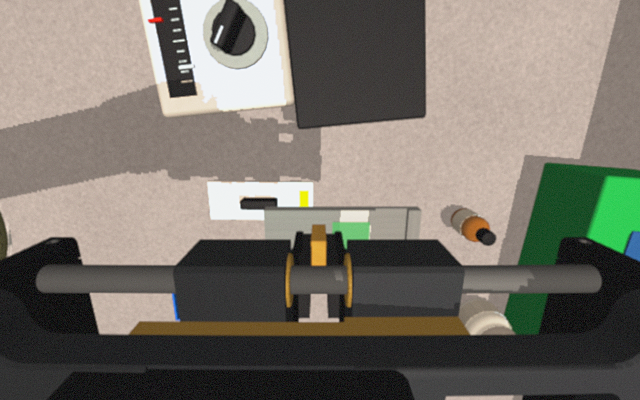

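send_rows(plan=[{"slide":[0.85,0.05,0],"turn":[0,0,0],"gripper":1},{"slide":[0.85,0.05,0],"turn":[0,0,0],"gripper":1},{"slide":[0.85,0.05,0],"turn":[0,0,0],"gripper":1},{"slide":[0.85,0.05,0],"turn":[0,0,0],"gripper":1},{"slide":[0.85,0.05,0],"turn":[0,0,0],"gripper":1}])

```text
time: 28.35
tcp_pos: [0.5294, 0.2049, 0.2195]
orientation: [0.684, 0.729, -0.001, 0.0]
wrist_force: [0.9, -0.6, -2.0]
opening: 0.008
grasp_force: 25.0
```

send_rows(plan=[{"slide":[0,0,0],"turn":[0,0,0],"gripper":1},{"slide":[0,0,0],"turn":[0,0,0],"gripper":1}])

```text
time: 28.52
tcp_pos: [0.529, 0.206, 0.2196]
orientation: [0.683, 0.731, -0.001, -0.0]
wrist_force: [0.4, -1.0, -2.4]
opening: 0.0074
grasp_force: 25.0
```

```bash
python3 - <<'E'
from h import *
go(.53,.1,.22,93.8); f=grab('wrist','w9')
cv2.imwrite('pics/w9c.png',cv2.resize(f['frame'][0:260,170:510,::-1],(785,600),interpolation=cv2.INTER_CUBIC))
E
```

```text
at [0.529  0.206  0.2196] yaw 93.86 | turn z units 0.001 then slide [-4.23 -0.24 -0.02] F [ 0.43 -1.04 -2.43] open 0.0074
```

View pics/w9c.png

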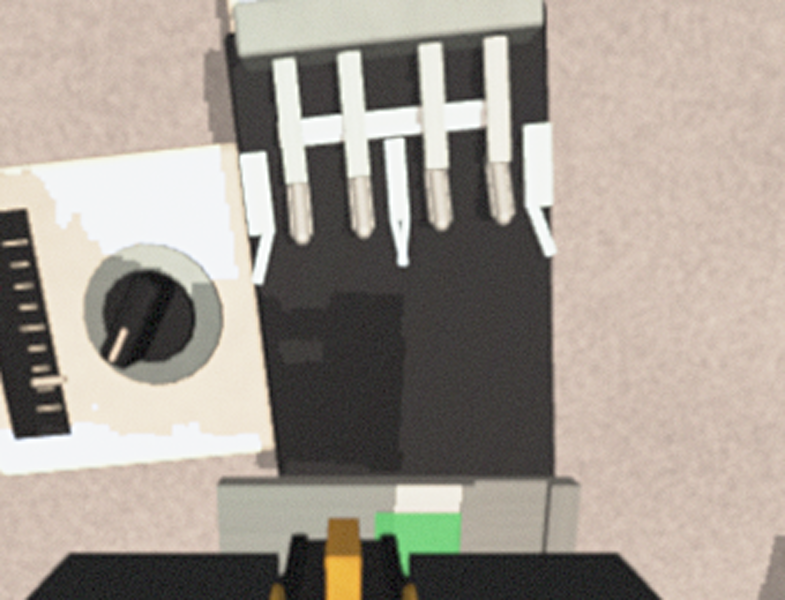

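```bash
python3 - <<'E'
from h import *
np.set_printoptions(precision=4,suppress=True)
w=load('w9'); C=lambda L:[(x/2.309+170,y/2.309) for x,y in L]
def P(n,L,z): print(n,*[p[:2] for p in onz(w,C(L),z)])
P('Lguide inner',[(265,152),(272,232)],.084);P('mid L edge',[(386,140),(390,200)],.084);P('mid R edge',[(407,140),(409,200)],.084);P('R inner',[(524,125),(525,205)],.084)
P('tips',[(258,283),(403,265),(552,255)],.084)
P('clip tips',[(301,243),(364,236),(441,229),(505,222)],.09)
P('stop',[(240,56),(545,28)],.081)
P('stage long edges',[(229,40),(279,470)],.08);P('stage R',[(547,130),(553,470)],.08)
v=load('w8'); print('near corners',onz(v,[(298,128),(425,117)],.08)[:,:2])
t=load('top7'); print('top: near corners',onz(t,[(210,166.5),(216.8,210)],.08)[:,:2],'tips',onz(t,[(120+205/4,150+92/4),(120+212/4,150+176/4),(120+222/4,150+259/4)],.084)[:,:2])
print('knob',onz(w,C([(148,318)]),.074),'v',onz(v,[(234,27)],.074))
print('mark',onz(v,[(155,19)],.045),'pointer',onz(v,[(186,67)],.045))
E
```

```text
Lguide inner [0.491  0.3208] [0.495  0.2912]
mid L edge [0.5377 0.3283] [0.5411 0.3064]
mid R edge [0.5458 0.3288] [0.5486 0.3069]
R inner [0.5905 0.3374] [0.5947 0.3083]
tips [0.4901 0.271 ] [0.5485 0.282 ] [0.6082 0.2901]
clip tips [0.5071 0.2876] [0.5317 0.2919] [0.5616 0.2966] [0.5863 0.3009]
stop [0.4798 0.3547] [0.5946 0.3722]
stage long edges [0.4753 0.3602] [0.5018 0.1909]
stage R [0.6006 0.337 ] [0.6232 0.1991]
near corners [[0.5062 0.1627]
 [0.6259 0.1815]]
top: near corners [[0.6258 0.1826]
 [0.5036 0.1588]] tips [[0.6062 0.2871]
 [0.5472 0.2788]
 [0.49   0.2687]]
knob [[0.4425 0.253  0.074 ]] v [[0.4434 0.2477 0.074 ]]
mark [[0.3573 0.2569 0.045 ]] pointer [[0.3865 0.2142 0.045 ]]
```

```bash
python3 - <<'E'
from h import *
w=load('w9'); o=manip.get_obs(); T=o['tcp_pos'];M=Rn.from_quat(o['orientation']).as_matrix()
C=lambda L:[(x/2.309+170,y/2.309) for x,y in L]
def P(n,L,dz): print(n,((onz(w,C(L),T[2]+dz)-T)@M*1000).round(1).tolist())
P('fin top +x edge (expect x 12)',[(327,550),(360,550)],.0182)
P('fin/end lower',[(327,519),(360,519)],-.0078)
P('plate edge top (20)',[(220,488),(577,488)],-.0078)
P('plate edge bottom (20)',[(220,479),(577,480)],-.0158)
E
```

```text
fin top +x edge (expect x 12) [[16.4, -3.7, -18.2], [16.5, 3.5, -18.2]]
fin/end lower [[14.1, -4.3, 7.8], [14.1, 4.1, 7.8]]
plate edge top (20) [[22.3, -31.2, 7.8], [22.5, 58.8, 7.7]]
plate edge bottom (20) [[22.2, -32.6, 15.8], [22.1, 61.4, 15.7]]
```

send_rows(plan=[{"slide":[0,0,0],"turn":[0,0,-0.151],"gripper":1},{"slide":[0,0,0],"turn":[0,0,-0.151],"gripper":1},{"slide":[0,0,0],"turn":[0,0,-0.151],"gripper":1},{"slide":[0,0,0],"turn":[0,0,-0.151],"gripper":1},{"slide":[0,0,0],"turn":[0,0,-0.151],"gripper":1}])

```text
time: 28.98
tcp_pos: [0.5302, 0.2033, 0.2198]
orientation: [0.439, 0.898, -0.001, 0.0]
wrist_force: [0.1, -0.2, -2.9]
opening: 0.0076
grasp_force: 25.0
```

send_rows(plan=[{"slide":[0,0,0],"turn":[0,0,-0.151],"gripper":1},{"slide":[0,0,0],"turn":[0,0,-0.151],"gripper":1},{"slide":[0,0,0],"turn":[0,0,-0.151],"gripper":1},{"slide":[0,0,0],"turn":[0,0,-0.151],"gripper":1},{"slide":[0,0,0],"turn":[0,0,-0.151],"gripper":1}])

```text
time: 29.4
tcp_pos: [0.5302, 0.2033, 0.2198]
orientation: [0.158, 0.988, -0.001, -0.0]
wrist_force: [0.1, 0.6, -1.4]
opening: 0.008
grasp_force: 25.0
```

send_rows(plan=[{"slide":[0,0,0],"turn":[0,0,-0.151],"gripper":1},{"slide":[0,0,0],"turn":[0,0,-0.151],"gripper":1},{"slide":[0,0,0],"turn":[0,0,-0.151],"gripper":1},{"slide":[0,0,0],"turn":[0,0,-0.151],"gripper":1},{"slide":[0,0,0],"turn":[0,0,0],"gripper":1}])

```text
time: 29.82
tcp_pos: [0.5303, 0.2034, 0.2197]
orientation: [-0.077, 0.997, -0.001, -0.0]
wrist_force: [-0.0, -0.7, -2.2]
opening: 0.0077
grasp_force: 25.0
```

```bash
python3 - <<'E'
from h import *
go(.5336,.2009,.108,189)
E
```

```text
at [0.5303 0.2034 0.2197] yaw -171.11 | turn z units -0.003 then slide [-0.12 -0.12  4.47] F [-0.02 -0.69 -2.2 ] open 0.0077
```

send_rows(plan=[{"slide":[-0.1,-0.06,0.8],"turn":[0,0,0],"gripper":1},{"slide":[-0.11,-0.06,0.9],"turn":[0,0,0],"gripper":1},{"slide":[0,0,0.9],"turn":[0,0,0],"gripper":1},{"slide":[0,0,0.9],"turn":[0,0,0],"gripper":1},{"slide":[0,0,0.7],"turn":[0,0,0],"gripper":1}])

```text
time: 30.23
tcp_pos: [0.5352, 0.2015, 0.1131]
orientation: [-0.075, 0.997, -0.001, -0.001]
wrist_force: [-0.9, 0.1, -1.5]
opening: 0.0076
grasp_force: 25.0
```

send_rows(plan=[{"slide":[0,0,0.25],"turn":[0,0,0],"gripper":1},{"slide":[0,0,0],"turn":[0,0,0],"gripper":1},{"slide":[0,0,0],"turn":[0,0,0],"gripper":1}])

```text
time: 30.48
tcp_pos: [0.536, 0.2034, 0.1095]
orientation: [-0.077, 0.997, -0.0, 0.0]
wrist_force: [-0.5, -0.3, -1.7]
opening: 0.0076
grasp_force: 25.0
```

```bash
python3 - <<'E'
from h import *
go(.5336+.0022,.2009+.0003,.0945,189)
f=grab('wrist','w10')
cv2.imwrite('pics/w10c.png',cv2.resize(f['frame'][60:300,130:510,::-1],(800,505),interpolation=cv2.INTER_CUBIC))
E
```

```text
at [0.536  0.2034 0.1095] yaw -171.22 | turn z units -0.005 then slide [ 0.02 -0.08  0.6 ] F [-0.45 -0.33 -1.68] open 0.0076
```

send_rows(plan=[{"slide":[0,-0.08,0.2],"turn":[0,0,0],"gripper":1},{"slide":[0,0,0.2],"turn":[0,0,0],"gripper":1},{"slide":[0,0,0.1],"turn":[0,0,0],"gripper":1},{"slide":[0,0,0],"turn":[0,0,0],"gripper":1},{"slide":[0,0,0],"turn":[0,0,0],"gripper":1}])

```text
time: 30.95
tcp_pos: [0.5358, 0.2021, 0.0965]
orientation: [-0.078, 0.997, -0.0, -0.0]
wrist_force: [-0.0, 0.7, -2.9]
opening: 0.0074
grasp_force: 25.0
```

send_rows(plan=[{"slide":[0,0,0.08],"turn":[0,0,0],"gripper":1},{"slide":[0,0,0],"turn":[0,0,0],"gripper":1},{"slide":[0,0,0],"turn":[0,0,0],"gripper":1}])

```text
time: 31.2
tcp_pos: [0.536, 0.2023, 0.0959]
orientation: [-0.078, 0.997, -0.0, 0.0]
wrist_force: [-2.7, -1.6, 7.4]
opening: 0.0076
grasp_force: 25.0
```

send_rows(plan=[{"slide":[0,0,0.08],"turn":[0,0,0],"gripper":1},{"slide":[0,0,0],"turn":[0,0,0],"gripper":1},{"slide":[0,0,0],"turn":[0,0,0],"gripper":1}])

```text
time: 31.45
tcp_pos: [0.536, 0.2023, 0.0959]
orientation: [-0.078, 0.997, -0.001, 0.0]
wrist_force: [-8.3, -4.1, 18.5]
opening: 0.008
grasp_force: 25.0
```

```bash
python3 - <<'E'
from h import *
heft(4)
go(.5336+.0022,.2009+.0003,.0945,189)
E
```

```text
Fz [-7.35 -4.45 19.4 ] sd [0.25 0.41 0.58] eff [-7.8700e-01 -3.0206e+01 -7.5300e+00 -2.3781e+01  4.8000e-01 -2.9970e+00
 -6.0000e-03] sd [0.006 0.014 0.002 0.001 0.001 0.004 0.   ] [0.536  0.2023 0.0958] open 0.0079
at [0.536  0.2023 0.0958] yaw -171.08 | turn z units -0.002 then slide [ 0.02 -0.04  0.05] F [-7.36 -4.19 18.49] open 0.0079
```

send_rows(plan=[{"slide":[0,0,-0.1],"turn":[0,0,0],"gripper":1},{"slide":[0,0,0],"turn":[0,0,0],"gripper":1},{"slide":[0,0.3,0],"turn":[0,0,0],"gripper":1},{"slide":[0,0.3,0],"turn":[0,0,0],"gripper":1},{"slide":[0,0,0],"turn":[0,0,0],"gripper":1}], newtons=40)

```text
time: 32.07
tcp_pos: [0.5347, 0.2172, 0.0959]
orientation: [-0.078, 0.997, -0.0, 0.001]
wrist_force: [0.8, -1.2, 4.6]
opening: 0.0078
grasp_force: 40.0
```

send_rows(plan=[{"slide":[0,0.2,0],"turn":[0,0,0],"gripper":1},{"slide":[0,0.2,0],"turn":[0,0,0],"gripper":1},{"slide":[0,0,0],"turn":[0,0,0],"gripper":1}])

```text
time: 32.32
tcp_pos: [0.5335, 0.2258, 0.0959]
orientation: [-0.077, 0.997, -0.001, 0.001]
wrist_force: [1.0, -4.0, 6.2]
opening: 0.0077
grasp_force: 40.0
```

```bash
python3 - <<'E'
from h import *
heft(3)
o=manip.get_obs(); p=o['tcp_pos'];print('r',p[:2]@[-.1564,.9877],'s',p[:2]@[.9877,.1564])
E
```

```text
Fz [ 0.94 -3.62  6.85] sd [0.37 0.5  0.04] eff [ -2.062 -35.395 -10.814 -24.525  -0.926  -0.472   0.   ] sd [0.078 0.027 0.047 0.01  0.005 0.011 0.01 ] [0.5335 0.2259 0.0959] open 0.008
r 0.13967862259873376 s 0.5622721440715724
```

send_rows(plan=[{"slide":[0.03,0.25,0],"turn":[0,0,0],"gripper":1},{"slide":[0.03,0.25,0],"turn":[0,0,0],"gripper":1},{"slide":[0,0,0],"turn":[0,0,0],"gripper":1}])

```text
time: 32.72
tcp_pos: [0.53, 0.2386, 0.0959]
orientation: [-0.078, 0.997, -0.001, 0.001]
wrist_force: [1.8, -2.4, 5.6]
opening: 0.0077
grasp_force: 40.0
```

send_rows(plan=[{"slide":[0,0.25,0],"turn":[0,0,0],"gripper":1},{"slide":[0,0.25,0],"turn":[0,0,0],"gripper":1},{"slide":[0,0,0],"turn":[0,0,0],"gripper":1}])

```text
time: 32.97
tcp_pos: [0.5287, 0.249, 0.0959]
orientation: [-0.077, 0.997, -0.002, 0.001]
wrist_force: [2.0, -5.5, 7.6]
opening: 0.0076
grasp_force: 40.0
```

```bash
python3 - <<'E'
from h import *
heft(3)
o=manip.get_obs(); p=o['tcp_pos'];print('r',p[:2]@[-.1564,.9877],'s',p[:2]@[.9877,.1564])
E
```

```text
Fz [ 1.47 -5.59  7.31] sd [0.65 0.29 0.48] eff [-3.6060e+00 -3.5393e+01 -1.2423e+01 -2.4151e+01 -1.6100e+00 -9.4700e-01
  1.4000e-02] sd [0.085 0.038 0.048 0.011 0.006 0.012 0.013] [0.5287 0.249  0.0959] open 0.0076
r 0.16321012273405275 s 0.561165097883959
```

send_rows(plan=[{"slide":[0.02,0.25,0],"turn":[0,0,0],"gripper":1},{"slide":[0,0.15,0],"turn":[0,0,0],"gripper":1},{"slide":[0,0,0],"turn":[0,0,0],"gripper":1}])

```text
time: 33.37
tcp_pos: [0.5276, 0.2565, 0.0959]
orientation: [-0.076, 0.997, -0.003, 0.001]
wrist_force: [2.3, -8.6, 9.0]
opening: 0.0077
grasp_force: 40.0
```

send_rows(plan=[{"slide":[0,0.12,0],"turn":[0,0,0],"gripper":1},{"slide":[0,0,0],"turn":[0,0,0],"gripper":1},{"slide":[0,0,0],"turn":[0,0,0],"gripper":1}])

```text
time: 33.62
tcp_pos: [0.527, 0.26, 0.0959]
orientation: [-0.076, 0.997, -0.003, 0.001]
wrist_force: [2.0, -7.9, 8.8]
opening: 0.0075
grasp_force: 40.0
```

send_rows(plan=[{"slide":[0,0.1,0],"turn":[0,0,0],"gripper":1},{"slide":[0,0,0],"turn":[0,0,0],"gripper":1},{"slide":[0,0,0],"turn":[0,0,0],"gripper":1}])

```text
time: 33.87
tcp_pos: [0.5262, 0.2637, 0.0959]
orientation: [-0.076, 0.997, -0.002, 0.001]
wrist_force: [2.3, -6.1, 7.3]
opening: 0.0077
grasp_force: 40.0
```

```bash
python3 - <<'E'
from h import *
heft(3)
o=manip.get_obs(); p=o['tcp_pos'];print('r',p[:2]@[-.1564,.9877],'s',p[:2]@[.9877,.1564])
E
```

```text
Fz [ 1.73 -6.17  7.59] sd [0.23 0.45 0.1 ] eff [-3.9300e+00 -3.5851e+01 -1.3011e+01 -2.4036e+01 -1.8750e+00 -1.0380e+00
 -1.0000e-03] sd [0.036 0.011 0.03  0.009 0.007 0.01  0.001] [0.5262 0.2637 0.0959] open 0.0077
r 0.17817560071060332 s 0.560972481972729
```

send_rows(plan=[{"slide":[0,0.08,0],"turn":[0,0,0],"gripper":1},{"slide":[0,0,0],"turn":[0,0,0],"gripper":1},{"slide":[0,0,0],"turn":[0,0,0],"gripper":1}])

```text
time: 34.27
tcp_pos: [0.526, 0.2647, 0.0959]
orientation: [-0.076, 0.997, -0.003, 0.001]
wrist_force: [1.4, -7.9, 9.3]
opening: 0.0074
grasp_force: 40.0
```

send_rows(plan=[{"slide":[0,0.08,0],"turn":[0,0,0],"gripper":1},{"slide":[0,0,0],"turn":[0,0,0],"gripper":1},{"slide":[0,0,0],"turn":[0,0,0],"gripper":1}])

```text
time: 34.52
tcp_pos: [0.5258, 0.2662, 0.0959]
orientation: [-0.076, 0.997, -0.003, 0.001]
wrist_force: [1.7, -8.7, 9.5]
opening: 0.0076
grasp_force: 40.0
```

```bash
python3 - <<'E'
from h import *
heft(3)
o=manip.get_obs(); p=o['tcp_pos'];print('r',p[:2]@[-.1564,.9877],'s',p[:2]@[.9877,.1564])
E
```

```text
Fz [ 1.86 -9.89  8.65] sd [0.26 0.14 0.2 ] eff [-5.3100e+00 -3.5171e+01 -1.4135e+01 -2.4051e+01 -2.3610e+00 -1.8490e+00
 -4.0000e-03] sd [0.011 0.004 0.005 0.001 0.    0.002 0.   ] [0.5258 0.2662 0.0959] open 0.0076
r 0.18071850440257736 s 0.5609686572097967
```

send_rows(plan=[{"slide":[0,0.08,0],"turn":[0,0,0],"gripper":1},{"slide":[0,0,0],"turn":[0,0,0],"gripper":1},{"slide":[0,0,0],"turn":[0,0,0],"gripper":1}])

```text
time: 34.92
tcp_pos: [0.5258, 0.2662, 0.0959]
orientation: [-0.076, 0.997, -0.005, 0.001]
wrist_force: [0.6, -13.0, 12.1]
opening: 0.0076
grasp_force: 40.1
```

send_rows(plan=[{"slide":[0,0.08,0],"turn":[0,0,0],"gripper":1},{"slide":[0,0,0],"turn":[0,0,0],"gripper":1},{"slide":[0,0,0],"turn":[0,0,0],"gripper":1}])

```text
time: 35.17
tcp_pos: [0.5258, 0.2663, 0.0959]
orientation: [-0.075, 0.997, -0.006, 0.001]
wrist_force: [0.5, -16.1, 14.2]
opening: 0.008
grasp_force: 40.1
```

```bash
python3 - <<'E'
from h import *
heft(2)
o=manip.get_obs(); p=o['tcp_pos'];print('r',p[:2]@[-.1564,.9877],'s',p[:2]@[.9877,.1564])
E
```

```text
Fz [  0.28 -16.49  13.71] sd [0.05 0.13 0.09] eff [ -8.832 -33.224 -16.973 -24.108  -3.752  -3.905  -0.09 ] sd [0.011 0.006 0.005 0.001 0.    0.003 0.   ] [0.5258 0.2663 0.0959] open 0.0078
r 0.18079840056290647 s 0.5610100070526075
```

send_rows(plan=[{"slide":[0,-0.1,-0.05],"turn":[0,0,0],"gripper":1},{"slide":[0,0,0],"turn":[0,0,0],"gripper":1},{"slide":[0,0,0],"turn":[0,0,0],"gripper":0.68},{"slide":[0,0,0],"turn":[0,0,0],"gripper":0.68},{"slide":[0,0,0],"turn":[0,0,0],"gripper":0.68}])

```text
time: 35.68
tcp_pos: [0.5251, 0.2687, 0.096]
orientation: [-0.076, 0.997, -0.002, 0.001]
wrist_force: [4.1, -4.8, 1.1]
opening: 0.013
grasp_force: 2.8
```

```bash
python3 - <<'E'
from h import *
heft(2)
o=manip.get_obs(); p=o['tcp_pos'];print('r',p[:2]@[-.1564,.9877],'s',p[:2]@[.9877,.1564])
E
```

```text
Fz [ 3.21 -4.71  0.39] sd [0.1  0.16 0.21] eff [-3.5340e+00 -3.8804e+01 -1.3795e+01 -2.5788e+01 -1.9690e+00 -2.8200e-01
  1.2000e-02] sd [0.005 0.    0.002 0.    0.003 0.004 0.   ] [0.525  0.269  0.0959] open 0.0135
r 0.18353447273248427 s 0.5606061754956116
```

send_rows(plan=[{"slide":[0,-0.16,0],"turn":[0,0,0],"gripper":0.68},{"slide":[0,0,0],"turn":[0,0,0],"gripper":0.68},{"slide":[0,0,0],"turn":[0,0,0],"gripper":0.68}])

```text
time: 36.03
tcp_pos: [0.5229, 0.2683, 0.0959]
orientation: [-0.078, 0.997, 0.0, -0.001]
wrist_force: [-0.2, 0.5, -0.7]
opening: 0.0137
grasp_force: 0.0
```

```bash
python3 - <<'E'
from h import *
heft(2)
o=manip.get_obs(); p=o['tcp_pos'];print('r',p[:2]@[-.1564,.9877],'s',p[:2]@[.9877,.1564],o['grasp_force'])
E
```

```text
Fz [-0.17  0.14 -0.42] sd [0.04 0.03 0.03] eff [ 1.9800e-01 -3.9634e+01 -1.0292e+01 -2.7235e+01 -1.4000e-02  5.2000e-02
  5.0000e-03] sd [0.135 0.058 0.147 0.071 0.039 0.043 0.   ] [0.5229 0.2686 0.0961] open 0.0139
r 0.18350141575706652 s 0.5584307610968455 0.04682504455558956
```

send_rows(plan=[{"slide":[0,0,-0.3],"turn":[0,0,0],"gripper":0.68},{"slide":[0,0,-0.6],"turn":[0,0,0],"gripper":0.68},{"slide":[0,0,-0.8],"turn":[0,0,0],"gripper":0.3},{"slide":[0,0,-0.8],"turn":[0,0,0],"gripper":0.3},{"slide":[0,0,-0.8],"turn":[0,0,0],"gripper":0.3}])

```text
time: 36.55
tcp_pos: [0.523, 0.2686, 0.1801]
orientation: [-0.078, 0.997, 0.0, -0.0]
wrist_force: [0.4, -0.5, 0.5]
opening: 0.026
grasp_force: 0.0
```

send_rows(plan=[{"slide":[0,0,-0.8],"turn":[0,0,0],"gripper":0.3},{"slide":[0,0,0],"turn":[0,0,0],"gripper":0.3},{"slide":[0,0,0],"turn":[0,0,0],"gripper":0.3}])

```text
time: 36.8
tcp_pos: [0.5238, 0.2689, 0.2002]
orientation: [-0.078, 0.997, 0.0, 0.001]
wrist_force: [-0.2, -0.5, -0.3]
opening: 0.0296
grasp_force: 0.0
```

```bash
python3 - <<'E'
from h import *
go(.44,.25,.2,189)
w=grab('wrist','w11'); t=grab('top','top11'); s=grab('side','side11')
a=cv2.resize(w['frame'][0:280,170:510,::-1],(510,420),interpolation=cv2.INTER_CUBIC)
b=cv2.resize(s['frame'][225:310,170:260,::-1],(284,270),interpolation=cv2.INTER_CUBIC)
c=cv2.resize(t['frame'][160:220,125:220,::-1],(284,180),interpolation=cv2.INTER_CUBIC)
im=np.zeros((450,800,3),np.uint8); im[:420,:510]=a; im[:270,514:798]=b; im[270:450,514:798]=c
cv2.imwrite('pics/m11.png',im)
print(*lids(t),sep='\n')
E
```

```text
at [0.5238 0.2689 0.2002] yaw -171.04 | turn z units -0.001 then slide [ 3.43 -0.22  0.01] F [-0.2  -0.5  -0.27] open 0.0296
(639.3, -200.6, 131.5, 49.8, 16.1)
(633.0, -35.6, 131.5, 50.6, 3.6)
(594.5, -575.3, 126.1, 47.4, 52.3)
(555.8, 684.6, 89.8, 69.0, -90.0)
(457.2, 61.4, 127.6, 49.3, 3.5)
(431.8, -194.3, 131.0, 51.2, 6.0)
(411.5, -68.0, 111.2, 35.7, 3.5)
```

View pics/m11.png

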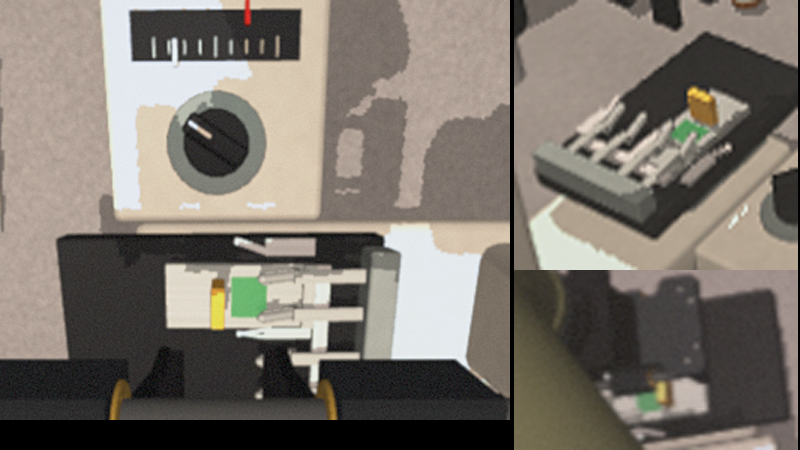

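```bash
python3 - <<'E'
from h import *
np.set_printoptions(precision=4,suppress=True)
w=load('w11'); print('cam',-w['R'].T@w['t'])
print('knob',onz(w,[(314.2,94.3)],.044),onz(w,[(314.2,94.3)],.074))
g=w['frame'][55:135,270:360].astype(int)
# black pixels & ring fit
gray=g.mean(2); m=(gray<75).astype(np.uint8)
c=max(cv2.findContours(m,cv2.RETR_EXTERNAL,cv2.CHAIN_APPROX_NONE)[0],key=len).reshape(-1,2)+[270,55]
print('black circ',cv2.minEnclosingCircle(c.astype(np.float32)), len(c))
d=(gray<28).astype(np.uint8); ys,xs=np.nonzero(d); print('very dark n',len(xs))
W=(gray>150)&(cv2.distanceTransform(cv2.convexHull(c-[270,55]).any()*m*0+cv2.drawContours(np.zeros_like(m),[cv2.convexHull((c-[270,55]).astype(np.int32))],-1,1,-1),cv2.DIST_L2,3)>4)
ys,xs=np.nonzero(W); pts=np.c_[xs+270,ys+55].astype(float); print('line pts',len(pts))
X=onz(w,pts,.074)[:,:2]; mu=X.mean(0); u,s,vt=np.linalg.svd(X-mu); print('line centre',mu,'angle',np.degrees(np.arctan2(vt[0][1],vt[0][0])))
k=onz(w,[(314.2,94.3)],.06)[0,:2]; print('angle from knob centre to line centre',np.degrees(np.arctan2(*(mu-k)[::-1])))
f=w['frame'][0:60,250:380]
red=(f[...,0].astype(int)>150)&(f[...,1]<80); ys,xs=np.nonzero(red); print('red',xs.mean()+250,ys.min(),ys.max(),len(xs))
for z in (.042,.046):
    a=onz(w,[(xs.mean()+250,5)],z)[0]; 
    # pointer at col 175/1.5+170
    b=onz(w,[(175/1.5+170,48/1.5)],z)[0]; U=np.array([-.1564,.9877]); print(z,'mark r',a[:2]@U,'ptr r',b[:2]@U,'diff',(a-b)[:2]@U)
cv2.imwrite('pics/k11.png',np.hstack([cv2.resize(w['frame'][50:140,262:372,::-1],(480,400),interpolation=cv2.INTER_CUBIC),cv2.resize(w['frame'][0:60,250:380,::-1],(320,400),interpolation=cv2.INTER_CUBIC)]))
t=load('top11'); h=cv2.cvtColor(t['frame'],cv2.COLOR_RGB2HSV); 
E
```

```text
cam [0.4498 0.258  0.3623]
knob [[0.4329 0.2512 0.044 ]] [[0.4345 0.2519 0.074 ]]
black circ ((312.5450744628906, 93.91594696044922), 23.719911575317383) 165
very dark n 72
line pts 42
line centre [0.4291 0.2411] angle 66.11291472879684
angle from knob centre to line centre -113.7605790523598
red 334.52941176470586 0 15 51
0.042 mark r 0.19957494626503575 ptr r 0.15472346331963774 diff 0.044851482945398015
0.046 mark r 0.19938640612091713 ptr r 0.1550950723005203 diff 0.04429133382039682
```

View pics/k11.png

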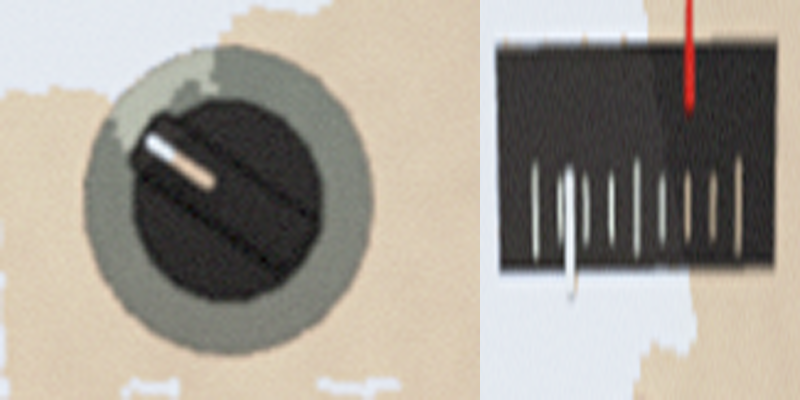

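```bash
python3 - <<'E'
from h import *
np.set_printoptions(precision=4,suppress=True)
w=load('w11');v=load('w9');t=load('top0');t7=load('top7')
a=(314.5,95.0); b=(153/2.309+170,313/2.309); c=(214/3.2+120,311/3.2+140); d=(268/4+120,348/4+150)
for f,p in ((w,a),(v,b),(t,c),(t7,d)): print(onz(f,[p],.044)[0],onz(f,[p],.038)[0])
print('tri',tri([(w,a),(v,b)]),tri([(w,a),(v,b),(t,c)]))
U=np.array([-.1564,.9877])
x0=250+689/320*130;  x1=250+570/320*130
x0=250+(689-480)/320*130; x1=250+(570-480)/320*130
A=onz(w,[(x0,90/400*60)],.044)[0]; B=onz(w,[(x1,230/400*60)],.044)[0]; print('mark',A,'ptr',B,'diff',(A-B)[:2]@U)
# tick/scale edge direction check
go(.4337,.2515,.12,245)
E
```

```text
[0.4335 0.2516 0.044 ] [0.4331 0.2515 0.038 ]
[0.4369 0.2527 0.044 ] [0.4353 0.2522 0.038 ]
[0.433  0.2466 0.044 ] [0.4335 0.2484 0.038 ]
[0.4335 0.2463 0.044 ] [0.434  0.2481 0.038 ]
tri [0.4326 0.2513 0.0275] [0.4334 0.2512 0.03  ]
mark [0.3596 0.2593 0.044 ] ptr [0.384  0.2175 0.044 ] diff 0.04515958288862174
at [0.5228 0.2677 0.1977] yaw -171.06 | turn z units -1.246 then slide [2.09 2.96 3.11] F [-0.43  0.7   0.12] open 0.0301
```

send_rows(plan=[{"slide":[0,0,0],"turn":[0,0,-0.156],"gripper":0.08},{"slide":[0,0,0],"turn":[0,0,-0.156],"gripper":0.08},{"slide":[0,0,0],"turn":[0,0,-0.156],"gripper":0.08},{"slide":[0,0,0],"turn":[0,0,-0.156],"gripper":0.08},{"slide":[0,0,0],"turn":[0,0,-0.156],"gripper":0.08}], newtons=10)

```text
time: 37.37
tcp_pos: [0.5228, 0.2677, 0.1975]
orientation: [-0.378, 0.926, 0.0, -0.001]
wrist_force: [-0.9, -0.7, -0.2]
opening: 0.0396
grasp_force: 0.0
```

send_rows(plan=[{"slide":[0,0,0],"turn":[0,0,-0.156],"gripper":0.08},{"slide":[0,0,0],"turn":[0,0,-0.156],"gripper":0.08},{"slide":[0,0,0],"turn":[0,0,-0.156],"gripper":0.08},{"slide":[0.5,0.7,0],"turn":[0,0,0],"gripper":0.08},{"slide":[0.5,0.7,0],"turn":[0,0,0],"gripper":0.08}])

```text
time: 37.78
tcp_pos: [0.4804, 0.2598, 0.1971]
orientation: [-0.538, 0.843, 0.002, -0.001]
wrist_force: [-0.6, -0.2, 1.7]
opening: 0.0401
grasp_force: 0.0
```

send_rows(plan=[{"slide":[0.5,0.7,0],"turn":[0,0,0],"gripper":0.08},{"slide":[0.5,0.7,0],"turn":[0,0,0],"gripper":0.08},{"slide":[0,0,0],"turn":[0,0,0],"gripper":0.08},{"slide":[0,0,0],"turn":[0,0,0],"gripper":0.08}])

```text
time: 38.12
tcp_pos: [0.4383, 0.2512, 0.1981]
orientation: [-0.538, 0.843, -0.001, -0.001]
wrist_force: [0.0, -0.2, 0.3]
opening: 0.04
grasp_force: 0.0
```

```bash
python3 - <<'E'
from h import *
go(.4336,.251,.1,245);go(.4336,.251,.056,245); print(manip.get_obs()['joint_positions'].round(2))
t=grab('top','top12'); print(*lids(t),sep='\n')
E
```

```text
at [0.4383 0.2512 0.1981] yaw -114.93 | turn z units 0.001 then slide [0.09 0.17 3.93] F [ 0.02 -0.15  0.26] open 0.04
at [0.4383 0.2512 0.1981] yaw -114.93 | turn z units 0.001 then slide [0.09 0.17 5.69] F [ 0.02 -0.15  0.26] open 0.04
[ 0.64  0.18 -1.3   1.8   0.19  1.29  1.99]
(639.5, -200.7, 131.1, 49.8, 16.2)
(632.9, -35.6, 131.1, 50.6, 3.6)
(640.3, 612.4, 68.7, 58.6, 42.2)
(594.5, -575.2, 126.1, 46.7, 52.2)
(555.5, 704.0, 73.5, 67.6, 67.8)
(457.2, 61.3, 127.6, 49.3, 3.5)
(431.7, -194.1, 130.9, 50.5, 6.2)
```

send_rows(plan=[{"slide":[0.05,0.08,0.8],"turn":[0,0,0],"gripper":0.08},{"slide":[0.04,0.09,0.8],"turn":[0,0,0],"gripper":0.08},{"slide":[0,0,0.8],"turn":[0,0,0],"gripper":0.08},{"slide":[0,0,0.8],"turn":[0,0,0],"gripper":0.08},{"slide":[0,0,0],"turn":[0,0,0],"gripper":0.08}])

```text
time: 38.58
tcp_pos: [0.4324, 0.2506, 0.115]
orientation: [-0.538, 0.843, 0.002, -0.003]
wrist_force: [-0.6, -0.6, -0.1]
opening: 0.0405
grasp_force: 0.0
```

```bash
python3 - <<'E'
from h import *
go(.4336,.251,.056,245); print(manip.get_obs()['joint_positions'].round(3))
E
```

```text
at [0.4324 0.2506 0.115 ] yaw -114.92 | turn z units 0.002 then slide [-0.04 -0.04  2.36] F [-0.62 -0.57 -0.08] open 0.0405
[ 0.531  0.29  -1.233  1.914  0.296  1.152  1.894]
```

send_rows(plan=[{"slide":[-0.04,-0.04,0.6],"turn":[0,0,0],"gripper":0.08},{"slide":[0,0,0.7],"turn":[0,0,0],"gripper":0.08},{"slide":[0,0,0.6],"turn":[0,0,0],"gripper":0.08},{"slide":[0,0,0.4],"turn":[0,0,0],"gripper":0.08},{"slide":[0,0,0],"turn":[0,0,0],"gripper":0.08}])

```text
time: 39.0
tcp_pos: [0.4348, 0.2521, 0.0599]
orientation: [-0.538, 0.843, 0.001, -0.001]
wrist_force: [0.5, -1.4, 1.3]
opening: 0.0398
grasp_force: 0.0
```

send_rows(plan=[{"slide":[0,0,0],"turn":[0,0,0],"gripper":1},{"slide":[0,0,0],"turn":[0,0,0],"gripper":1},{"slide":[0,0,0],"turn":[0,0,0],"gripper":1},{"slide":[0,0,0],"turn":[0,0,0],"gripper":1},{"slide":[0,0,0],"turn":[0,0,0],"gripper":1}])

```text
time: 39.42
tcp_pos: [0.4354, 0.2528, 0.0619]
orientation: [-0.538, 0.843, 0.0, 0.0]
wrist_force: [-7.5, 3.7, 6.5]
opening: 0.015
grasp_force: 4.9
```

```bash
python3 - <<'E'
from h import *
go(.4336,.251,.056,245); o=manip.get_obs(); print(o['joint_positions'].round(3),o['grasp_force'],o['torque'])
E
```

```text
at [0.4354 0.2528 0.0619] yaw -114.94 | turn z units 0.001 then slide [0.1  0.03 0.24] F [-7.46  3.69  6.47] open 0.015
[ 0.444  0.373 -1.16   1.962  0.392  1.059  1.816] 4.855679422616959 [ 1.16777431  1.91714257 -0.0808992 ]
```

send_rows(plan=[{"slide":[0,0.06,0],"turn":[0,0,0],"gripper":1},{"slide":[0,0,0],"turn":[0,0,0],"gripper":1},{"slide":[0,0,0],"turn":[0,0,0],"gripper":1}])

```text
time: 39.67
tcp_pos: [0.4349, 0.2531, 0.0619]
orientation: [-0.538, 0.843, -0.0, 0.001]
wrist_force: [1.2, 0.1, 4.5]
opening: 0.0137
grasp_force: 10.0
```

send_rows(plan=[{"slide":[0,0,0],"turn":[0,0,0.15],"gripper":1},{"slide":[0,0,0],"turn":[0,0,0.15],"gripper":1},{"slide":[0,0,0],"turn":[0,0,0],"gripper":1}])

```text
time: 39.92
tcp_pos: [0.4355, 0.2527, 0.0619]
orientation: [-0.433, 0.901, -0.001, 0.001]
wrist_force: [3.1, -1.4, 3.4]
opening: 0.0137
grasp_force: 10.0
```

```bash
python3 - <<'E'
from h import *
go(.4336,.251,.056,245); o=manip.get_obs(); print(o['joint_positions'].round(3),o['grasp_force'],o['torque'])
E
```

```text
at [0.4355 0.2527 0.0619] yaw -128.62 | turn z units -0.303 then slide [0.09 0.04 0.24] F [ 3.13 -1.35  3.4 ] open 0.0137
[ 0.406  0.344 -1.11   1.964  0.358  1.047  1.604] 10.00146433711052 [-0.14137079 -0.65557384 -0.00973861]
```

send_rows(plan=[{"slide":[0,0,0],"turn":[0,0,0.155],"gripper":1},{"slide":[0,0,0],"turn":[0,0,0.155],"gripper":1},{"slide":[0,0,0],"turn":[0,0,0.155],"gripper":1},{"slide":[0,0,0],"turn":[0,0,0.155],"gripper":1},{"slide":[0,0,0],"turn":[0,0,0.155],"gripper":1}])

```text
time: 40.33
tcp_pos: [0.4365, 0.2512, 0.0619]
orientation: [-0.144, 0.99, -0.001, 0.002]
wrist_force: [4.3, -3.6, 4.3]
opening: 0.0136
grasp_force: 10.0
```

send_rows(plan=[{"slide":[0,0,0],"turn":[0,0,0.155],"gripper":1},{"slide":[0,0,0],"turn":[0,0,0.155],"gripper":1},{"slide":[0,0,0],"turn":[0,0,0.155],"gripper":1},{"slide":[0,0,0],"turn":[0,0,0.155],"gripper":1},{"slide":[0,0,0],"turn":[0,0,0.155],"gripper":1}])

```text
time: 40.75
tcp_pos: [0.4365, 0.2494, 0.0619]
orientation: [0.16, 0.987, -0.002, 0.002]
wrist_force: [4.0, -8.9, 8.0]
opening: 0.0143
grasp_force: 10.0
```

```bash
python3 - <<'E'
from h import *
go(.4336,.251,.056,72.4); o=manip.get_obs(); print(o['joint_positions'].round(3),o['grasp_force'],o['torque'])
E
```

```text
at [0.4365 0.2494 0.0619] yaw 161.59 | turn z units 1.982 then slide [ 0.03 -0.13  0.24] F [ 3.98 -8.91  7.98] open 0.0143
[ 0.226  0.259 -0.881  1.968  0.241  1.021  0.483] 9.999893009662628 [-1.91375321 -0.87154765  0.08698706]
```

send_rows(plan=[{"slide":[-0.05,-0.06,0],"turn":[0,0,0.152],"gripper":1},{"slide":[0,0,0],"turn":[0,0,0.152],"gripper":1},{"slide":[0,0,0],"turn":[0,0,0.152],"gripper":1},{"slide":[0,0,0],"turn":[0,0,0.152],"gripper":1},{"slide":[0,0,0],"turn":[0,0,0.152],"gripper":1}])

```text
time: 41.17
tcp_pos: [0.4355, 0.2478, 0.0619]
orientation: [0.443, 0.897, -0.003, 0.001]
wrist_force: [-0.1, -9.3, 12.3]
opening: 0.0138
grasp_force: 10.0
```

send_rows(plan=[{"slide":[0,0,0],"turn":[0,0,0.152],"gripper":1},{"slide":[0,0,0],"turn":[0,0,0.152],"gripper":1},{"slide":[0,0,0],"turn":[0,0,0.152],"gripper":1},{"slide":[0,0,0],"turn":[0,0,0.152],"gripper":1},{"slide":[0,0,0],"turn":[0,0,0.152],"gripper":1}])

```text
time: 41.58
tcp_pos: [0.4338, 0.2476, 0.0614]
orientation: [0.687, 0.727, -0.004, 0.001]
wrist_force: [-4.4, -8.9, 12.8]
opening: 0.0144
grasp_force: 10.0
```

send_rows(plan=[{"slide":[0,0,0],"turn":[0,0,0.152],"gripper":1},{"slide":[0,0,0],"turn":[0,0,0.152],"gripper":1},{"slide":[0,0,0],"turn":[0,0,0.15],"gripper":1},{"slide":[0,0,0],"turn":[0,0,0],"gripper":1},{"slide":[0,0,0],"turn":[0,0,0],"gripper":1}])

```text
time: 42.0
tcp_pos: [0.4329, 0.2479, 0.0613]
orientation: [0.803, 0.596, -0.004, 0.001]
wrist_force: [-5.2, -8.4, 14.3]
opening: 0.0137
grasp_force: 10.0
```

```bash
python3 - <<'E'
from h import *
go(.4336,.251,.056,72.4); o=manip.get_obs(); print(o['joint_positions'].round(3),o['grasp_force'],o['torque'])
w=grab('wrist','w13'); t=grab('top','top13'); s=grab('side','side13'); print(*lids(t),sep='\n')
B=[.384,.2175,.044];A=[.3596,.2593,.044]
for f in (w,t,s): print(proj(f,[A,B]))
def cmp(f):
    im=f['frame'].astype(int); red=(im[...,0]>140)&(im[...,1]<80)&(im[...,2]<80); ys,xs=np.nonzero(red); return len(xs), (xs.mean(),ys.mean()) if len(xs) else None
print(cmp(s),cmp(w))
E
```

```text
at [0.4329 0.2479 0.0613] yaw 73.14 | turn z units 0.017 then slide [ 0.12 -0.01  0.21] F [-5.18 -8.4  14.28] open 0.0137
[ 0.036  0.21  -0.663  1.977  0.156  1.012 -0.995] 10.004035234451294 [-1.86163355e+00  1.22819419e+00 -9.57521888e-04]
(639.4, -200.5, 130.9, 49.4, 16.2)
(632.9, -35.6, 131.1, 50.5, 3.7)
(610.3, 605.8, 101.9, 73.0, 19.6)
(594.4, -575.1, 126.2, 46.3, 52.0)
(555.8, 690.4, 78.2, 69.0, -90.0)
(457.0, 61.3, 127.2, 49.3, 3.5)
(431.6, -194.1, 130.7, 50.5, 6.2)
[[204.17481443 252.97850861]
 [262.067106   297.8090344 ]]
[[180.80628334 263.95819631]
 [196.55254737 254.95319421]]
[[278.64276549 302.81824466]
 [283.36470252 288.78098279]]
(8, (np.float64(318.875), np.float64(253.625))) (0, None)
```

send_rows(plan=[{"slide":[0,0,-0.08],"turn":[0,0,0],"gripper":1},{"slide":[0,0,0],"turn":[0,0,0],"gripper":0.08},{"slide":[0,0,0],"turn":[0,0,0],"gripper":0.08},{"slide":[0,0,0],"turn":[0,0,0],"gripper":0.08},{"slide":[0,0,0],"turn":[0,0,0],"gripper":0.08}])

```text
time: 42.57
tcp_pos: [0.4347, 0.2518, 0.0633]
orientation: [0.803, 0.595, 0.0, -0.0]
wrist_force: [0.7, -0.2, -0.1]
opening: 0.0329
grasp_force: 0.0
```

send_rows(plan=[{"slide":[0,0,-0.3],"turn":[0,0,0],"gripper":0.08},{"slide":[0,0,-0.8],"turn":[0,0,0],"gripper":0.08},{"slide":[0,0,-0.9],"turn":[0,0,0],"gripper":0.08},{"slide":[0,0,-0.9],"turn":[0,0,0],"gripper":0.08},{"slide":[0,0,-0.9],"turn":[0,0,0],"gripper":0.08}])

```text
time: 42.98
tcp_pos: [0.4346, 0.2516, 0.1599]
orientation: [0.804, 0.595, 0.0, -0.0]
wrist_force: [1.4, 1.0, 0.3]
opening: 0.0398
grasp_force: 0.0
```

send_rows(plan=[{"slide":[0,0,-0.9],"turn":[0,0,0],"gripper":0.08},{"slide":[0,0,-0.9],"turn":[0,0,0],"gripper":0.08},{"slide":[-0.87,0.66,0],"turn":[0,0,0],"gripper":0.08},{"slide":[-0.87,0.66,0],"turn":[0,0,0],"gripper":0.08},{"slide":[-0.87,0.66,0],"turn":[0,0,0],"gripper":0.08}])

```text
time: 43.4
tcp_pos: [0.4635, 0.1743, 0.2047]
orientation: [0.803, 0.596, 0.001, 0.001]
wrist_force: [1.1, 0.3, 0.2]
opening: 0.04
grasp_force: 0.0
```

send_rows(plan=[{"slide":[-0.87,0.66,0],"turn":[0,0,0],"gripper":0.08},{"slide":[-0.87,0.66,0],"turn":[0,0,0],"gripper":0.08},{"slide":[0,0,0],"turn":[0,0,0],"gripper":0.08},{"slide":[0,0,0],"turn":[0,0,0],"gripper":0.08}])

```text
time: 43.73
tcp_pos: [0.4824, 0.1218, 0.2038]
orientation: [0.805, 0.594, 0.0, 0.0]
wrist_force: [0.2, 0.6, -0.3]
opening: 0.04
grasp_force: 0.0
```

```bash
python3 - <<'E'
from h import *
np.set_printoptions(precision=4,suppress=True)
go(.4587,.0656,.2,3.5); w=grab('wrist','w14')
U=np.array([-.1564,.9877]);V=np.array([.9877,.1564])
# resample the deck scale into a rectified picture: rows = s (mm), cols = r (mm)
r=np.arange(.13,.23,.0005); s=np.arange(.375,.425,.0005)
G=np.array([[*(ss*V+rr*U),.044] for ss in s for rr in r]); p=proj(w,G).astype(np.float32).reshape(len(s),len(r),2)
im=cv2.remap(w['frame'],p[...,0],p[...,1],cv2.INTER_LINEAR); np.save('pics/rect.npy',im)
print('inside',p.reshape(-1,2).min(0),p.reshape(-1,2).max(0))
i=im.astype(int); red=(i[...,0]>140)&(i[...,1]<90)&(i[...,2]<90); ys,xs=np.nonzero(red); print('red r',r[xs].mean() if len(xs) else None,'s',s[ys].min() if len(xs) else None,s[ys].max() if len(xs) else None,len(xs))
t=grab('top','top14'); print(*lids(t),sep='\n')
cv2.imwrite('pics/rect.png',cv2.resize(im[...,::-1],(800,400),interpolation=cv2.INTER_CUBIC))
g=i.min(2)
for k in range(0,len(s),6): print(round(s[k]*1000),''.join('#' if v>150 else ('+' if v>95 else '.') for v in g[k,::2]))
E
```

```text
at [0.4824 0.1218 0.2038] yaw 72.83 | turn z units 1.541 then slide [-1.09  2.19  0.15] F [ 0.16  0.56 -0.34] open 0.04
inside [126.3746  51.4459] [220.8642 165.5106]
red r 0.1979497041420119 s 0.386 0.3985 169
(639.5, -200.7, 131.0, 49.7, 16.3)
(632.9, -35.6, 131.1, 50.4, 3.8)
(607.1, 610.8, 95.9, 77.6, 10.1)
(594.6, -575.2, 125.9, 46.4, 52.0)
(559.0, 690.5, 72.0, 69.5, 7.3)
(457.0, 61.3, 127.2, 49.3, 3.5)
(431.6, -194.1, 130.7, 50.5, 6.2)
375 +++++++++++++++++++++++++++++++++++++#########+++++++###+++##+++####+#+++++##############++++#++++++
378 ++++++++++++++++++++++++++++++++++++++####+#+++++#++++########+++++###########+##########++##++#++##
381 ####################################################################################################
384 ####################################################################################################
387 ##################################################################+..+##############################
390 ##################################################################....##############################
393 .....................
[... 429 characters left out ...]
......................................................................
408 ........+#+.......++.......+++.......++.......+##........+.......####+......#+.......+#+............
411 ........##+......+##+......+#+.......##+......+#+.......+#+......####......+##.......+#+............
414 ........##+......+##+......+#+.......+#+.......##.......+#+......####......+##.......+#+............
417 ........+#+...................................+++................####+...............+#+............
420 ++++++++++++++++++++++++++##+++++++++++##++++++#++++###++++###+++#####++##++######+#################
423 ####################################################################################################
```

```bash
cat > boxfit.py <<'E'
from h import *
from scipy.optimize import minimize
def blue(f,near=None):
    h=cv2.cvtColor(f['frame'],cv2.COLOR_RGB2HSV)
    return ((h[...,0]>100)&(h[...,0]<128)&(h[...,1]>110)&(h[...,2]>35)).astype(np.uint8)
def box(x,y,th):
    c,s=np.cos(th),np.sin(th)
    return np.array([[x+c*a-s*b,y+s*a+c*b,z] for a in(-.066,.066) for b in(-.025,.025) for z in(0,.038)])
def hullmask(f,p,sh):
    m=np.zeros((sh[0]*4,sh[1]*4),np.uint8); q=(proj(f,box(*p))*4).astype(np.int32)
    cv2.fillConvexPoly(m,cv2.convexHull(q),1); return m
def fit(fs,p0):
    ms=[]
    for f in fs:
        b=blue(f); q=hullmask(f,p0,b.shape); k=cv2.dilate(cv2.resize(q,(b.shape[1],b.shape[0]),interpolation=cv2.INTER_NEAREST),np.ones((41,41)))
        n,l,st,_=cv2.connectedComponentsWithStats(b*k); i=1+np.argmax(st[1:,4]); mm=(l==i).astype(np.uint8)
        c=np.vstack(cv2.findContours(mm,cv2.RETR_EXTERNAL,cv2.CHAIN_APPROX_NONE)[0]); h=np.zeros(b.shape,np.uint8); cv2.fillConvexPoly(h,cv2.convexHull(c),1)
        print('comp',st[i]); ms.append(cv2.resize(h,None,fx=4,fy=4,interpolation=cv2.INTER_NEAREST))
    def cost(v):
        p=(v[0]/1000,v[1]/1000,np.radians(v[2])); r=0
        for f,m in zip(fs,ms):
            q=hullmask(f,p,f['frame'].shape[:2]); r+=1-(q&m).sum()/(q|m).sum()
        return r
    v0=[p0[0]*1000,p0[1]*1000,np.degrees(p0[2])]
    R=minimize(cost,v0,method='Nelder-Mead',options=dict(initial_simplex=[v0,[v0[0]+8,v0[1],v0[2]],[v0[0],v0[1]+8,v0[2]],[v0[0],v0[1],v0[2]+8]],xatol=.05,fatol=1e-4))
    return R.x.round(1),round(R.fun,3)
E
python3 - <<'E'
from boxfit import *
for n in ('7','14'):
  pass
s=grab('side','side14'); t=load('top14'); s7=load('side7')
print('before, side only',fit([s7],(.436,-.04,.06)))
print(fit([t],(.42,-.06,.06)))
print(fit([s],(.42,-.06,.06)))
print(fit([t,s],(.42,-.06,.06)))
E
```

```text
comp [310 225  45  33 853]
before, side only (array([431.2, -38.9,   2.5]), np.float64(0.044))
comp [292 220  18  46 736]
(array([417.8, -70. ,   0.5]), np.float64(0.098))
comp [320 223  44  32 833]
(array([416.2, -67.3,   3.3]), np.float64(0.047))
comp [292 220  18  46 736]
comp [320 223  44  32 833]
(array([416.4, -68.6,   2.6]), np.float64(0.168))
```

send_rows(plan=[{"slide":[0,0,0],"turn":[0,0,0.153],"gripper":0.3},{"slide":[0,0,0],"turn":[0,0,0.153],"gripper":0.3},{"slide":[0,0,0],"turn":[0,0,0.153],"gripper":0.3},{"slide":[0,0,0],"turn":[0,0,0.153],"gripper":0.3},{"slide":[0,0,0],"turn":[0,0,0.153],"gripper":0.3}])

```text
time: 44.3
tcp_pos: [0.4814, 0.1248, 0.2035]
orientation: [0.944, 0.329, 0.0, -0.0]
wrist_force: [0.1, -0.5, 0.5]
opening: 0.0308
grasp_force: 0.0
```

send_rows(plan=[{"slide":[0,0,0],"turn":[0,0,0.153],"gripper":0.3},{"slide":[0,0,0],"turn":[0,0,0.153],"gripper":0.3},{"slide":[0,0,0],"turn":[0,0,0.153],"gripper":0.3},{"slide":[0,0,0],"turn":[0,0,0.153],"gripper":0.3},{"slide":[0,0,0],"turn":[0,0,0.153],"gripper":0.3}])

```text
time: 44.72
tcp_pos: [0.4814, 0.1248, 0.2035]
orientation: [0.999, 0.035, 0.0, -0.0]
wrist_force: [0.2, -0.8, -0.3]
opening: 0.0304
grasp_force: 0.0
```

send_rows(plan=[{"slide":[-0.22,0.84,0.3],"turn":[0,0,0],"gripper":0.3},{"slide":[-0.22,0.84,0.3],"turn":[0,0,0],"gripper":0.3},{"slide":[-0.22,0.84,0.3],"turn":[0,0,0],"gripper":0.3},{"slide":[-0.22,0.84,0.3],"turn":[0,0,0],"gripper":0.3},{"slide":[-0.22,0.84,0.3],"turn":[0,0,0],"gripper":0.3}])

```text
time: 45.13
tcp_pos: [0.4618, 0.0171, 0.1657]
orientation: [0.999, 0.038, 0.0, -0.0]
wrist_force: [0.7, 0.4, -0.7]
opening: 0.0305
grasp_force: 0.0
```

send_rows(plan=[{"slide":[-0.22,0.84,0.3],"turn":[0,0,0],"gripper":0.3},{"slide":[-0.22,0.84,0.3],"turn":[0,0,0],"gripper":0.3},{"slide":[-0.22,0.84,0.3],"turn":[0,0,0],"gripper":0.3},{"slide":[0,0,0],"turn":[0,0,0],"gripper":0.3},{"slide":[0,0,0],"turn":[0,0,0],"gripper":0.3}])

```text
time: 45.55
tcp_pos: [0.4498, -0.0473, 0.1431]
orientation: [0.999, 0.036, -0.0, -0.0]
wrist_force: [-0.4, 0.6, -0.6]
opening: 0.0306
grasp_force: 0.0
```

```bash
python3 - <<'E'
from boxfit import *
go(.45,-.05,.14,4)
w=grab('wrist','w15'); print(*lids(w),sep='\n')
# rectified view at rim height, 1 mm cells, x 0.39..0.51, y -0.11..-0.02
xs=np.arange(.50,.385,-.002); ys=np.arange(-.02,-.115,-.001)
G=np.array([[x,y,.038] for x in xs for y in ys]); p=proj(w,G).astype(np.float32).reshape(len(xs),len(ys),2)
im=cv2.remap(w['frame'],p[...,0],p[...,1],cv2.INTER_LINEAR)
h=cv2.cvtColor(im,cv2.COLOR_RGB2HSV); b=(h[...,0]>100)&(h[...,0]<128)&(h[...,1]>110)
for k in range(0,len(xs),2): print(round(xs[k]*1000),''.join(('#' if h[k,j,2]>150 else '+') if b[k,j] else '.' for j in range(len(ys))))
s=grab('side','side15'); print(fit([s],(.417,-.068,.06)))
print(manip.get_obs()['joint_positions'].round(2))
E
```

```text
at [ 0.4498 -0.0473  0.1431] yaw 4.14 | turn z units 0.003 then slide [0.   0.11 0.12] F [-0.37  0.62 -0.6 ] open 0.0306
(466.9, 57.1, 118.6, 50.5, 3.7)
(450.0, -192.5, 90.6, 54.0, 5.0)
500 ...............................................................................................
496 ...............................................................................................
492 ...............................................................................................
488 ..........................................................++++++...............................
484 ....................+++++++++.+++++#################################...........................
480 ...................+##########################################++++###..........................
476 ...................+##########################################+++++##..........................
472 ....................##########################################+++++##..........................
468 ....................##########################################+++++###.........................
464 ..........
[... 1405 characters left out ...]
.........++++###########################++......................................
404 ........................++++##########+################++......................................
400 .........................++++++++++++++++++++++++++++++++......................................
396 .........................+++++++++++++##################+......................................
392 .........................+++++##########################++.....................................
388 .........................+++++###########################+.....................................
comp [320 223  44  32 833]
(array([415.1, -67.5,   2. ]), np.float64(0.05))
[ 0.4  -0.03 -0.34  2.01 -0.01  1.16 -1.44]
```

send_rows(plan=[{"slide":[0.2,-0.89,0],"turn":[0,0,0.012],"gripper":0.3},{"slide":[0.21,-0.9,0],"turn":[0,0,0],"gripper":0.3},{"slide":[0.21,-0.9,0],"turn":[0,0,0],"gripper":0.3},{"slide":[0.21,-0.9,0],"turn":[0,0,0],"gripper":0.3},{"slide":[0.21,-0.9,0],"turn":[0,0,0],"gripper":0.3}])

```text
time: 46.07
tcp_pos: [0.4691, 0.0691, 0.144]
orientation: [0.999, 0.033, 0.001, -0.0]
wrist_force: [-0.4, 0.4, 0.1]
opening: 0.0306
grasp_force: 0.0
```

send_rows(plan=[{"slide":[0,0,0.7],"turn":[0,0,0],"gripper":0.3},{"slide":[0,0,0.8],"turn":[0,0,0],"gripper":0.3},{"slide":[0,0,0.8],"turn":[0,0,0],"gripper":0.3},{"slide":[0,0,0.7],"turn":[0,0,0],"gripper":0.3},{"slide":[0,0,0],"turn":[0,0,0],"gripper":0.3}])

```text
time: 46.48
tcp_pos: [0.4662, 0.0676, 0.0656]
orientation: [0.999, 0.033, -0.003, -0.0]
wrist_force: [-0.5, -0.4, 0.1]
opening: 0.0304
grasp_force: 0.0
```

```bash
python3 - <<'E'
from h import *
go(.4687,.0662,.0106,3.57)
w=grab('wrist','w16'); print(*lids(w,z=.008),sep='\n'); print(*lids(load('w15'),z=.008),sep='\n')
E
```

```text
at [0.4662 0.0676 0.0656] yaw 3.8 | turn z units 0.005 then slide [0.09 0.06 2.2 ] F [-0.55 -0.41  0.07] open 0.0304
(594.6, -58.5, 59.7, 52.2, -86.3)
(476.9, 67.4, 100.9, 51.1, 3.7)
(608.9, -232.9, 61.7, 58.0, 14.6)
(459.4, 69.8, 133.9, 57.1, 3.7)
(440.4, -212.1, 102.3, 61.0, 5.0)
(448.7, -68.4, 61.0, 54.1, 4.1)
```

send_rows(plan=[{"slide":[0.05,0.04,0.6],"turn":[0,0,0],"gripper":0.3},{"slide":[0,0,0.7],"turn":[0,0,0],"gripper":0.3},{"slide":[0,0,0.6],"turn":[0,0,0],"gripper":0.3},{"slide":[0,0,0.25],"turn":[0,0,0],"gripper":0.3},{"slide":[0,0,0],"turn":[0,0,0],"gripper":0.3}])

```text
time: 46.95
tcp_pos: [0.4699, 0.0657, 0.0145]
orientation: [0.999, 0.032, -0.0, -0.0]
wrist_force: [-1.0, -0.3, 1.2]
opening: 0.0305
grasp_force: 0.0
```

send_rows(plan=[{"slide":[0,0,0],"turn":[0,0,0],"gripper":1},{"slide":[0,0,0],"turn":[0,0,0],"gripper":1},{"slide":[0,0,0],"turn":[0,0,0],"gripper":1},{"slide":[0,0,0],"turn":[0,0,0],"gripper":1},{"slide":[0,0,0],"turn":[0,0,0],"gripper":1}], newtons=15)

```text
time: 47.37
tcp_pos: [0.471, 0.0652, 0.0155]
orientation: [1.0, 0.031, 0.001, 0.0]
wrist_force: [-0.6, 0.3, 4.6]
opening: 0.0115
grasp_force: 15.0
```

```bash
python3 - <<'E'
from h import *
go(.4302,-.0674,.1,3.9); o=manip.get_obs(); print(o['grasp_force'])
E
```

```text
at [0.471  0.0652 0.0155] yaw 3.6 | turn z units -0.007 then slide [-1.99  5.18 -3.38] F [-0.57  0.27  4.57] open 0.0115
14.999370127916336
```

send_rows(plan=[{"slide":[0,0,-0.4],"turn":[0,0,0],"gripper":1},{"slide":[0,0,-0.8],"turn":[0,0,0],"gripper":1},{"slide":[0,0,-0.8],"turn":[0,0,0],"gripper":1},{"slide":[0,0,-0.8],"turn":[0,0,0],"gripper":1},{"slide":[0,0,-0.6],"turn":[0,0,0],"gripper":1}])

```text
time: 47.78
tcp_pos: [0.4707, 0.0652, 0.1018]
orientation: [0.999, 0.032, 0.001, 0.0]
wrist_force: [-0.1, -0.7, 0.7]
opening: 0.012
grasp_force: 15.0
```

send_rows(plan=[{"slide":[-0.32,0.86,0],"turn":[0,0,-0.007],"gripper":1},{"slide":[-0.32,0.86,0],"turn":[0,0,0],"gripper":1},{"slide":[-0.32,0.86,0],"turn":[0,0,0],"gripper":1},{"slide":[-0.32,0.86,0],"turn":[0,0,0],"gripper":1},{"slide":[-0.32,0.86,0],"turn":[0,0,0],"gripper":1}])

```text
time: 48.2
tcp_pos: [0.437, -0.0457, 0.1002]
orientation: [0.999, 0.034, 0.0, 0.0]
wrist_force: [-0.4, -0.3, -0.4]
opening: 0.0118
grasp_force: 15.0
```

send_rows(plan=[{"slide":[-0.32,0.86,0],"turn":[0,0,0],"gripper":1},{"slide":[0,0,0],"turn":[0,0,0],"gripper":1},{"slide":[0,0,0],"turn":[0,0,0],"gripper":1}])

```text
time: 48.45
tcp_pos: [0.4307, -0.0678, 0.1]
orientation: [0.999, 0.033, 0.0, 0.0]
wrist_force: [0.3, -0.3, -0.3]
opening: 0.0117
grasp_force: 15.0
```

```bash
python3 - <<'E'
from h import *
go(.4314,-.0673,.0492,3.9); o=manip.get_obs(); M=Rn.from_quat(o['orientation']).as_matrix()
w=grab('wrist','w17'); T=o['tcp_pos']
# lid top plane: seated TCP .0492 <-> lid top .042
L=lids(w,z=T[2]-.0072); print(*L,sep='\n')
for l in L: 
    far=np.array(l[:2])/1000+ l[2]/2000*np.array([np.cos(np.radians(l[4])),np.sin(np.radians(l[4]))]); print('far edge rel tool x mm',((far-T[:2])@M[:2,0]*1000).round(1),'y',((far-T[:2])@M[:2,1]*1000).round(1))
s=grab('side','side17')
import boxfit; print(boxfit.fit([s],(.417,-.068,.06)))
E
```

```text
at [ 0.4307 -0.0678  0.1   ] yaw 3.76 | turn z units -0.003 then slide [ 0.03 -0.02  2.03] F [ 0.27 -0.27 -0.28] open 0.0117

comp [320 223  44  32 837]
(array([414.4, -67.3,   3. ]), np.float64(0.047))
```

```bash
python3 - <<'E'
from h import *
o=manip.get_obs(); M=Rn.from_quat(o['orientation']).as_matrix(); T=o['tcp_pos']; w=load('w17')
L=lids(w,z=T[2]-.0072,amin=.0005); print(*L,sep='\n')
# far edge along the lid's centreline strips: brightness on the lid-top plane
for yy in (-.018,-.012,.012,.018):
    xs=np.arange(.0,.08,.001); P=np.array([T+M[:,0]*x+M[:,1]*yy+np.array([0,0,-.0072]) for x in xs]); q=proj(w,P).astype(np.float32)
    g=cv2.remap(w['frame'],q[None,:,0],q[None,:,1],cv2.INTER_LINEAR)[0].min(1); print(yy,''.join('#' if v>170 else('+' if v>110 else '.') for v in g))
for xx in (.04,.05):
    ys=np.arange(-.035,.036,.001); P=np.array([T+M[:,0]*xx+M[:,1]*y+np.array([0,0,-.0072]) for y in ys]); q=proj(w,P).astype(np.float32)
    g=cv2.remap(w['frame'],q[None,:,0],q[None,:,1],cv2.INTER_LINEAR)[0].max(1); print(xx,''.join('#' if v>185 else('+' if v>140 else '.') for v in g))
E
```

```text
(564.5, -180.3, 38.3, 14.5, -74.9)
(446.4, 109.6, 69.0, 22.6, -12.2)
(459.8, -161.8, 74.6, 38.7, 6.1)
(455.4, -65.4, 57.5, 50.3, 3.7)
-0.018 ++++++###############################################+++++++++++++++++++++++++++
-0.012 ........+###########################+...........#####+.......+++++++++++++++++++
0.012 .......+++++########################............#####+.......+++++++++++++++++++
0.018 .+++++++++++++#######################################+......++++++++++++++++++++
0.04 ++++++++++++#################################################++++++++++
0.05 +++++++++++###################################################+++++++++
```

send_rows(plan=[{"slide":[0.1,-0.06,0.5],"turn":[0,0,0],"gripper":1},{"slide":[0,0,0.6],"turn":[0,0,0],"gripper":1},{"slide":[0,0,0.5],"turn":[0,0,0],"gripper":1},{"slide":[0,0,0.2],"turn":[0,0,0],"gripper":1},{"slide":[0,0,0],"turn":[0,0,0],"gripper":1}])

```text
time: 48.97
tcp_pos: [0.4329, -0.0641, 0.0539]
orientation: [0.999, 0.035, -0.001, -0.0]
wrist_force: [-0.1, 0.4, 0.5]
opening: 0.0116
grasp_force: 15.0
```

send_rows(plan=[{"slide":[0,0,0.1],"turn":[0,0,0],"gripper":1},{"slide":[0,0,0.1],"turn":[0,0,0],"gripper":1},{"slide":[0,0,0],"turn":[0,0,0],"gripper":1},{"slide":[0,0,0],"turn":[0,0,0],"gripper":1}])

```text
time: 49.3
tcp_pos: [0.4341, -0.0647, 0.0512]
orientation: [0.999, 0.035, 0.001, 0.0]
wrist_force: [-3.9, 1.5, 9.2]
opening: 0.0117
grasp_force: 15.0
```

```bash
python3 - <<'E'
from h import *
heft(2); go(.4331,-.0662,.0492,3.9)
E
```

```text
Fz [-3.94  2.45  8.75] sd [0.3  0.08 0.43] eff [  0.483 -24.892   0.167 -24.729   0.332  -1.32   -0.048] sd [0.003 0.015 0.002 0.001 0.    0.004 0.   ] [ 0.4341 -0.0646  0.0512] open 0.0118
at [ 0.4341 -0.0646  0.0512] yaw 3.97 | turn z units 0.001 then slide [-0.04  0.06  0.08] F [-4.24  2.37  8.32] open 0.0118
```

send_rows(plan=[{"slide":[-0.06,-0.02,0],"turn":[0,0,0],"gripper":1},{"slide":[0,0,0],"turn":[0,0,0],"gripper":1},{"slide":[0,0,0],"turn":[0,0,0],"gripper":1}])

```text
time: 49.65
tcp_pos: [0.4338, -0.0647, 0.0512]
orientation: [0.999, 0.034, 0.002, 0.0]
wrist_force: [1.4, 0.3, 6.7]
opening: 0.0117
grasp_force: 15.0
```

```bash
python3 - <<'E'
from h import *
heft(2); go(.4331,-.0662,.0492,3.9)
w=grab('wrist','w18'); s=grab('side','side18'); t=grab('top','top18')
a=cv2.resize(w['frame'][60:300,170:470,::-1],(500,400),interpolation=cv2.INTER_CUBIC)
b=cv2.resize(s['frame'][190:270,290:380,::-1],(300,267),interpolation=cv2.INTER_CUBIC)
im=np.zeros((400,800,3),np.uint8); im[:,:500]=a; im[:267,500:]=b; cv2.imwrite('pics/m18.png',im)
E
```

```text
Fz [0.64 0.55 6.95] sd [0.33 0.01 0.14] eff [ 3.6700e-01 -2.4961e+01 -1.0000e-03 -2.3014e+01  1.9700e-01  3.6000e-02
 -1.7000e-02] sd [0.001 0.016 0.001 0.001 0.    0.004 0.   ] [ 0.4339 -0.0647  0.0512] open 0.0119
at [ 0.4339 -0.0647  0.0512] yaw 3.94 | turn z units 0.001 then slide [-0.04  0.06  0.08] F [0.98 0.55 6.81] open 0.0119
```

send_rows(plan=[{"slide":[-0.08,0,0],"turn":[0,0,0],"gripper":1},{"slide":[0,0,0],"turn":[0,0,0],"gripper":1},{"slide":[0,0,0],"turn":[0,0,0],"gripper":1}])

```text
time: 50.15
tcp_pos: [0.4303, -0.065, 0.0499]
orientation: [0.999, 0.034, 0.0, 0.0]
wrist_force: [1.3, 0.6, 1.9]
opening: 0.0117
grasp_force: 15.0
```

send_rows(plan=[{"slide":[-0.08,0,0],"turn":[0,0,0],"gripper":1},{"slide":[0,0,0],"turn":[0,0,0],"gripper":1},{"slide":[0,0,0],"turn":[0,0,0],"gripper":1}])

```text
time: 50.4
tcp_pos: [0.4277, -0.0651, 0.0495]
orientation: [0.999, 0.034, -0.0, 0.0]
wrist_force: [1.1, 0.9, 1.6]
opening: 0.0117
grasp_force: 15.0
```

```bash
python3 - <<'E'
from boxfit import *
heft(2); go(.4331,-.0662,.0492,3.9)
s=grab('side','side19'); print(fit([s],(.417,-.068,.06)))
def seam(f,c,th=np.radians(3.9)):
    # heights at which blue turns to white on the +y long wall, along the case
    for a in (-.055,-.035,-.015,.005,.025,.045,.06):
        z=np.arange(.015,.062,.001); P=np.array([[c[0]+np.cos(th)*a-np.sin(th)*.025,c[1]+np.sin(th)*a+np.cos(th)*.025,q] for q in z])
        q=proj(f,P).astype(np.float32); px=cv2.remap(f['frame'],q[None,:,0],q[None,:,1],cv2.INTER_LINEAR)[0]
        print(int(a*1000),''.join('#' if v[0]>150 else('b' if int(v[2])>int(v[0])+25 else '.') for v in px))
seam(s,(.417,-.0675)); print('P ref'); seam(s,(.629,-.0345),np.radians(3.7))
E
```

```text
Fz [ 1.14 -0.14  1.56] sd [0.24 0.14 0.09] eff [ 1.2300e-01 -2.6425e+01 -2.4300e-01 -2.4415e+01 -4.0000e-03  2.9900e-01
 -1.0000e-03] sd [0.007 0.004 0.008 0.023 0.004 0.008 0.001] [ 0.4278 -0.0651  0.0495] open 0.0119
at [ 0.4278 -0.0651  0.0495] yaw 3.93 | turn z units 0.001 then slide [0.21 0.06 0.01] F [ 0.9  -0.28  1.65] open 0.0119
comp [320 231  45  24 377]
(array([411. , -63.5,  -0.8]), np.float64(0.335))
-55 bbbbbbbbbbbbbbbbbbbbb...#######################
-35 bbbbbbbbbbbbbbbbbbbbb...##################.....
-15 bbbbbbbbbbbbbbbbbbbbb..####################....
5 bbbbbbbbbbbbbbbbbbbbbb...#################.....
25 bbbbbbbbbbbbbbbbbbbbb...#######################
45 bbbbbbbbbbbbbbbbbbbbbb..#######################
60 bbbbbbbbbbbbbbbbbbbbbb...######################
P ref
-55 bbbbbbbbbbbbbbbbbbbbbbbbb.#####################
-35 bbbbbbbbbbbbbbbbbbbbbbbb..####################.
-15 bbbbbbbbbbbbbbbbbbbbbbbb..####################.
5 bbbbbbbbbbbbbbbbbbbbbbbb..#####################
25 bbbbbbbbbbbbbbbbbbbbbbbb...####################
45 bbbbbbbbbbbbbbbbbbbbbbbb...####################
60 bbbbbbbbbbbbbbbbbbbbbbbbb..#######.............
```

send_rows(plan=[{"slide":[0,0,0.02],"turn":[0,0,0],"gripper":1},{"slide":[0,0,0],"turn":[0,0,0],"gripper":0.3},{"slide":[0,0,0],"turn":[0,0,0],"gripper":0.3},{"slide":[0,0,0],"turn":[0,0,0],"gripper":0.3},{"slide":[0,0,-0.2],"turn":[0,0,0],"gripper":0.3}])

```text
time: 50.97
tcp_pos: [0.4264, -0.0649, 0.053]
orientation: [0.999, 0.034, -0.002, -0.0]
wrist_force: [-0.7, -0.5, -0.5]
opening: 0.0281
grasp_force: 0.0
```

send_rows(plan=[{"slide":[0,0,-0.5],"turn":[0,0,0],"gripper":0.3},{"slide":[0,0,-0.8],"turn":[0,0,0],"gripper":0.3},{"slide":[0,0,-0.8],"turn":[0,0,0],"gripper":0.3},{"slide":[0.3,-0.8,-0.8],"turn":[0,0,0],"gripper":0.3},{"slide":[0.3,-0.8,-0.8],"turn":[0,0,0],"gripper":0.3}])

```text
time: 51.38
tcp_pos: [0.4397, -0.0246, 0.1477]
orientation: [0.999, 0.033, -0.0, 0.0]
wrist_force: [0.6, 0.5, 0.8]
opening: 0.0302
grasp_force: 0.0
```

send_rows(plan=[{"slide":[0.5,-0.8,-0.8],"turn":[0,0,0],"gripper":0.3},{"slide":[0.5,-0.8,-0.8],"turn":[0,0,0],"gripper":0.3},{"slide":[0.5,-0.8,0],"turn":[0,0,0],"gripper":0.3},{"slide":[0,0,0],"turn":[0,0,0],"gripper":0.3},{"slide":[0,0,0],"turn":[0,0,0],"gripper":0.3}])

```text
time: 51.8
tcp_pos: [0.4734, 0.0394, 0.1868]
orientation: [0.999, 0.036, -0.0, 0.0]
wrist_force: [0.7, -1.6, -0.1]
opening: 0.0304
grasp_force: 0.0
```

```bash
python3 - <<'E'
from boxfit import *
go(.48,.05,.2,3.9)
w=grab('wrist','w20'); s=grab('side','side20'); t=grab('top','top20'); print('wrist',*lids(w),sep='\n'); print('top',*lids(t),sep='\n')
print(fit([s],(.417,-.068,.06)))
# blue of R in wrist (long wall) : far end lower edge
a=cv2.resize(w['frame'][100:300,290:590,::-1],(480,320),interpolation=cv2.INTER_CUBIC)
b=cv2.resize(s['frame'][190:270,270:360,::-1],(320,284),interpolation=cv2.INTER_CUBIC)
c=cv2.resize(s['frame'][235:300,175:245,::-1],(320,297),interpolation=cv2.INTER_CUBIC)
d=cv2.resize(t['frame'][150:290,120:330,::-1],(420,280),interpolation=cv2.INTER_CUBIC)
im=np.zeros((600,800,3),np.uint8); im[:320,:480]=a; im[:284,480:]=b; im[290:587,480:]=c; im[320:600,:420]=d; cv2.imwrite('pics/m20.png',im)
E
```

```text
at [0.4734 0.0394 0.1868] yaw 4.09 | turn z units 0.004 then slide [ 0.29 -0.4  -0.53] F [ 0.65 -1.59 -0.14] open 0.0304
wrist
(608.3, -37.8, 87.7, 52.6, 3.9)
(621.4, -205.4, 100.9, 50.8, 15.7)
(519.9, 312.2, 88.0, 46.4, -81.7)
(449.4, -193.4, 91.9, 54.8, 6.2)
top
(639.2, -200.6, 130.7, 48.6, 16.6)
(633.5, -34.8, 129.9, 48.6, 3.8)
(612.8, 603.6, 105.2, 69.7, 24.7)
(594.6, -575.1, 125.9, 46.2, 52.0)
(558.8, 691.8, 72.0, 66.7, 7.3)
(431.5, -194.0, 130.6, 50.2, 6.2)
(417.6, -65.7, 131.1, 50.7, 3.9)
comp [342 212  42  22 375]
(array([417. , -68. ,   3.4]), np.float64(1.0))
```

View pics/m20.png

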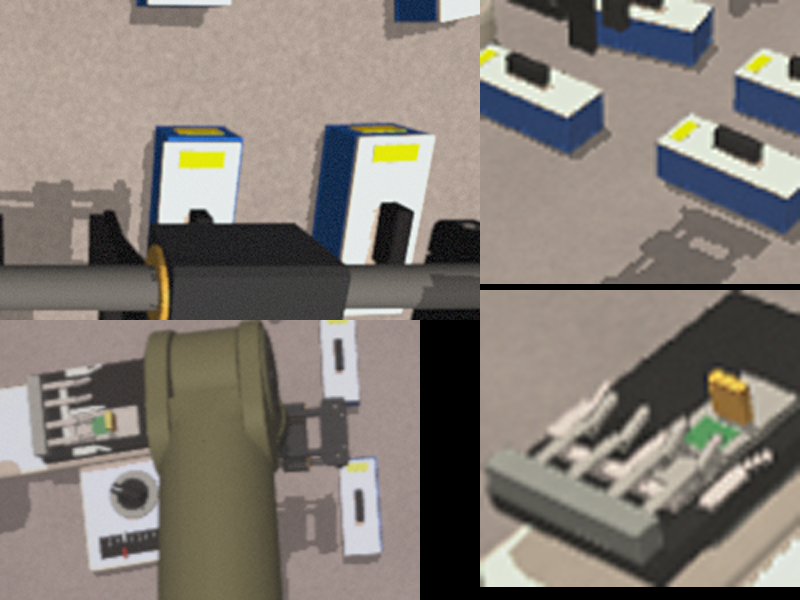

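```bash
python3 - <<'E'
from boxfit import *
s=load('side20')
def seam(f,c,th):
    for a in (-.055,-.025,.005,.035,.06):
        z=np.arange(.0,.062,.001); P=np.array([[c[0]+np.cos(th)*a-np.sin(th)*.025,c[1]+np.sin(th)*a+np.cos(th)*.025,q] for q in z])
        q=proj(f,P).astype(np.float32); px=cv2.remap(f['frame'],q[None,:,0],q[None,:,1],cv2.INTER_LINEAR)[0]
        print(int(a*1000),''.join('#' if v[0]>150 and v[2]>140 else('b' if int(v[2])>int(v[0])+25 else '.') for v in px))
seam(s,(.4135,-.0645),np.radians(3.9)); print('S'); seam(s,(.4275,-.193),np.radians(6))
o=manip.get_obs(); print(o['time'],np.round(o['wrist_force'],1),np.abs(o['qvel']).max())
E
```

```text
-55 ....bbbbbbbbbbbbbbbbbbbbbbbbbbbbbbbbbbb...####################
-25 .....bbbbbbbbbbbbbbbbbbbbbbbbbbbbbbbbbbb.###################..
5 ....bbbbbbbbbbbbbbbbbbbbbbbbbbbbbbbbbbb...####################
35 ....bbbbbbbbbbbbbbbbbbbbbbbbbbbbbbbbbbb..###################..
60 #....bbbbbbbbbbbbbbbbbbbbbbbbbbbbbbbbbbb.#############.......#
S
-55 ...bbbbbbbbbbbbbbbbbbbbbbbbbbbbbbbbbbbbb.#####################
-25 ..bbbbbbbbbbbbbbbbbbbbbbbbbbbbbbbbbbbbb..################.....
5 .bbbbbbbbbbbbbbbbbbbbbbbbbbbbbbbbbbbbbb..################.....
35 .bbbbbbbbbbbbbbbbbbbbbbbbbbbbbbbbbbbbbb..####################.
60 ..bbbbbbbbbbbbbbbbbbbbbbbbbbbbbbbbbbbb...##############.......
51.95 [ 0.2 -0.7 -0.3] 0.004154859522967961
```

```bash
python3 -c "
from workcell import manip
print(manip.hand_in())"
```

```text
the job is handed in; nothing more can be done
None
```

I handed the job in. One case held a plate; it is home against the end stop in the bay nearer the robot with its clips judged snapped from push force and position. I measured the pointer within about 1 mm of the red mark. All four cases stand upright with their own lids on.

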